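# Wedge up a glued dish and cover the pots

## Robot

A 6-joint arm with a two-finger parallel gripper is mounted at the origin on the work surface. World frame = base frame: x ahead of the robot, y to its left, z up, the work surface at z = 0. Lengths are in mm, angles in rad, forces in N, time in s.
With the tool pointing down it reaches from about 425 to 1125 mm from the base axis. Payload 14.9 kg.
Tool frame: the origin (TCP) lies midway between the tips of the shut fingers; the grasp point (between the pads) lies 19 mm behind it; z points along the fingers, y is the direction in which the jaws open and shut (so a half turn about z gives the same grasp; the last joint's range is limited). The gripper opens to 91 mm and grips with 3 to 60 N. Pads are 32 mm wide; open, the fingers measure 118 mm over their backs; the gripper's body (76 mm by 178 mm) begins 60 mm behind the grasp point.
Start: joints at [-0.033, 0.379, 1.734, -0, 1.028, -0.033], TCP at [700.013, -0.006, 213.932] pointing down, gripper open.
Joint ranges: [-2.77, 2.77], [-0.74, 2.19], [0, 2.66], [-1.06, 4.2], [0.31, 2.87], [-3.08, 3.08]. Speed limits (rad/s): [1.89, 1.89, 2.39, 3.14, 3.14, 3.14].

## Interface

Orientations are given as [roll, pitch, yaw] about the fixed x, y, z axes, in that order (R = Rz(yaw) Ry(pitch) Rx(roll)).
In Python, from workcell import get_obs, optics, workorder gives the robot as it stands.
- The arm moves only by the shell command python3 -m crank 'ROWS'. ROWS is JSON, a list of rows, each a list of 3 entries, a list of its own where there are three numbers: the turn, a rotation vector about the tool's x, y, z in degrees, then the shift along the tool's x, y, z in cm, then the closure, from -1 (fully open) to 1 (shut), so that 0 is half open. In form: [[[rx, ry, rz], [tx, ty, tz], jaw], ...]. A call has exactly 5 rows; each row shifts and turns the pose as measured when the row begins, along the tool's axes as they then stand; what a row does not reach is not made up. A row lasts 1/12 s, in which the tool goes at most 41.7 mm and 7.16 degrees, less where a joint would pass 70% of its speed; a pose out of reach is approached as far as the arm can. A call is refused whole if a number of a shift passes 4.17 or a number of a turn 7.16, either way. A call with a gripper value outside its range is refused whole. The fingers move at their own pace and stop on an object; the grip force is fixed at half the most. Time passes only in rows, so rows that do not move let the fingers close, or fill a call up. It gives the time, the measured TCP pose, the force and the opening at its end, in the units of the state.
- get_obs(): the state, without advancing time (a new reading comes with each control period).
- optics.camera(name): name is "scene" or "side" or "wrist"; returns a dict with "img" (420x560x3 uint8, red, green, blue), "fx", "fy", "cx", "cy" (pixels), "R" (3x3) and "t" (3): a world point X has camera coordinates R X + t. Camera axes: x right, y down, z forward; pixel columns grow to the right and rows downward; lengths in mm; the calibration is good to about 2 mm. A picture is of the moment at which its call begins. There is no depth.
- workorder.close_job(): hands the job in, once; it reports no verdict.
The state is a dict: "time": time; "qpos": joint angles; "qd": joint speeds; "joint_torque": joint torques, N m; "tcp_pos": TCP position; "tcp_rot": TCP orientation; "contact_force": force on the tool from outside, world axes, zero at the start; "torque": the same for the moment, N m; "grip_width": opening from 0.0 (shut) to 1.0 (fully open).
Only numpy, scipy, OpenCV 4.12 (cv2) and the standard library are available. Lean on these libraries where they do the work, as an engineer would, in place of code of your own. Each camera call takes 0.05 s, during which the arm holds its last target. There are 200 camera calls.

## Task

The broken dish has just been glued in its clamp board: with the mallet, tap both wedges sideways until each stops advancing and sits tight, keeping your fingers off the clamp, and then lay the mallet flat back on its mat. Cover every straight-sided white pot on the bench with the lid that fits it, seated and level, and leave the other things where they are.

Things in the scene. Friction and masses are not known exactly. Their poses are not given: they have to be found in the camera images.
- board: plywood clamp board, 300 x 170 x 18 mm, fixed to the table; origin at the centre of its underside, x along its 300 mm length (pointing roughly away from the robot), y to the left, z up. On it lies an oblong blue and white dish broken in three, and at each end, between a fixed 52 mm high wooden stop and a sliding cheek, a wooden wedge. Driving a wedge closes the crack beside it.
- wedge_near (a joint): slide of the wedge at the board's near (-x) end, in m: 0 is slack, it grows as the wedge is driven along the board's +y; it stops advancing, tight, at 0.040. It stays where it is left and resists with about 8 N plus 6 N per 0.1 m/s of speed.
- wedge_far (a joint): the same for the wedge at the board's far (+x) end: tight at 0.040
- wedge_near_butt (a point): centre of the butt (the broad end, 27 mm wide, 28 mm high, 32 mm above the table) of the near wedge: the face to hit, looking to the board's -y. It moves with the wedge and sticks out 55 mm from the board's -y edge when slack, 15 mm when tight.
- wedge_far_butt (a point): the same point of the far wedge
- mallet: wooden mallet lying on its side, 0.25 kg. Origin: its balance point, at the underside (18 mm below the handle's axis); x along the handle to the head, y along the head, z up as it lies. Head 36 x 84 x 36 mm (x, y, z), centred at x = +50 mm, striking faces at y = +42 and -42 mm; handle 22 x 22 mm, x = -130 to +32 mm; a 36 mm pommel at its end, x = -139 mm
- mat: blue cloth-covered mat, fixed, 220 x 130 x 4 mm, on which the mallet lies; origin at the centre of its underside, x along its length
- pot_smallest: smallest white pot of four, without a cover, loose: upright round wall 56 mm across, mouth 48 mm, 60 mm high; origin at the centre of its underside. May be absent.
- lid_smallest: wooden lid that fits the smallest pot: a flange 62 mm across and 6 mm thick over a spigot 42 mm across and 5 mm deep, with an upright round knob 20 mm across and 36 mm high on top (47 mm in all). Origin at the centre of the spigot's underside, z up: seated, it lies 5 mm below the rim. It lies on the table knob up; when its pot is absent it is not needed.
- pot_second: second smallest white pot of four, without a cover, loose: upright round wall 68 mm across, mouth 60 mm, 60 mm high; origin at the centre of its underside. May be absent.
- lid_second: wooden lid that fits the second smallest pot: a flange 74 mm across and 6 mm thick over a spigot 54 mm across and 5 mm deep, with an upright round knob 20 mm across and 36 mm high on top (47 mm in all). Origin at the centre of the spigot's underside, z up: seated, it lies 5 mm below the rim. It lies on the table knob up; when its pot is absent it is not needed.
- pot_third: second largest white pot of four, without a cover, loose: upright round wall 80 mm across, mouth 72 mm, 60 mm high; origin at the centre of its underside. May be absent.
- lid_third: wooden lid that fits the second largest pot: a flange 86 mm across and 6 mm thick over a spigot 66 mm across and 5 mm deep, with an upright round knob 20 mm across and 36 mm high on top (47 mm in all). Origin at the centre of the spigot's underside, z up: seated, it lies 5 mm below the rim. It lies on the table knob up; when its pot is absent it is not needed.
- pot_largest: largest white pot of four, without a cover, loose: upright round wall 92 mm across, mouth 84 mm, 60 mm high; origin at the centre of its underside. May be absent.
- lid_largest: wooden lid that fits the largest pot: a flange 98 mm across and 6 mm thick over a spigot 78 mm across and 5 mm deep, with an upright round knob 20 mm across and 36 mm high on top (47 mm in all). Origin at the centre of the spigot's underside, z up: seated, it lies 5 mm below the rim. It lies on the table knob up; when its pot is absent it is not needed.
- teacup: bystander: white mug, not to be disturbed
- bowl: bystander: blue bowl
- glue: bystander: white bottle 110 mm high
- jar: bystander: small amber jar, 48 mm across, 55 mm high
- brush: bystander: brush lying on the table
- spatula: bystander: spatula lying on the table
- tape: bystander: roll of tape, 70 mm across, 22 mm high
Mind the look-alikes: they are no part of the job. What is shaped like the lid_largest but yellow is not meant.

How it is judged:
By the outcome, as a careful person would: the job done as asked, in the order asked, and still so for the second after the job is handed in, with the robot touching nothing.
Of pot_smallest, pot_second, pot_third, pot_largest only 3 to 4 are there at a start; the rules pass over those that are not, and their reading is None.
At some moment in a run one of mallet, pot_smallest, pot_second, pot_third, pot_largest, lid_smallest, lid_second, lid_third, lid_largest may be knocked a few centimetres aside while the robot is not near it.
It also fails if it takes over 210 s, if anything falls off the work surface, if the arm or the gripper's body presses on something with over 40 N, if the wrist force passes 120 N, or if a joint passes its speed limit or range.

## Working session

There is one attempt and no reset: what is moved stays moved. The work goes in short steps, Python scripts to look and compute and a shell command to move; the robot and the scene stay as the last step left them, time stands still between calls to the robot, and variables do not carry over. Pictures are saved under pics/ and viewed, about 12 in all and at most 16, crops included, and the job is handed in when it is done.

```bash
ls; mkdir -p pics
python3 - <<'E'
from workcell import get_obs, optics
import cv2
o=get_obs(); print(o['time'],o['tcp_pos'],o['tcp_rot'],o['grip_width'])
for n in ("scene","side"):
    c=optics.camera(n); cv2.imwrite(f"pics/{n}0.png",c["img"][:,:,::-1])
    print(n,c["fx"],c["cx"],c["cy"],c["R"],c["t"])
E
```

```text
pics
0.0 [ 6.99624123e+02 -1.23442753e-02  2.13286576e+02] [-3.14051226e+00 -4.15998615e-05  1.57077505e+00] 0.9965343337522444
scene 439.49458851412834 282.3053435751691 213.6353937367458 [[ 0.58294823  0.81250782 -0.00155296]
 [ 0.69405082 -0.49895108 -0.51898099]
 [-0.42245097  0.30146122 -0.85478437]] [-271.58268747 -388.48449383 1416.48733447]
side 470.79329282244566 283.75163618737014 210.93068820519665 [[ 0.75094226 -0.66034542 -0.00544434]
 [-0.49024026 -0.55193781 -0.67455847]
 [ 0.44243667  0.5092235  -0.73820134]] [-465.05974102  290.16494204 1223.25461091]
```

View pics/scene0.png

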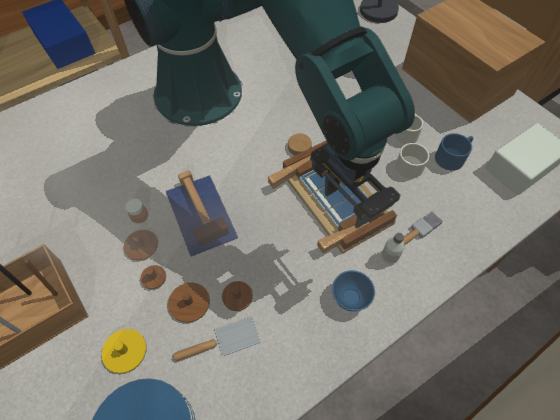

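View pics/side0.png

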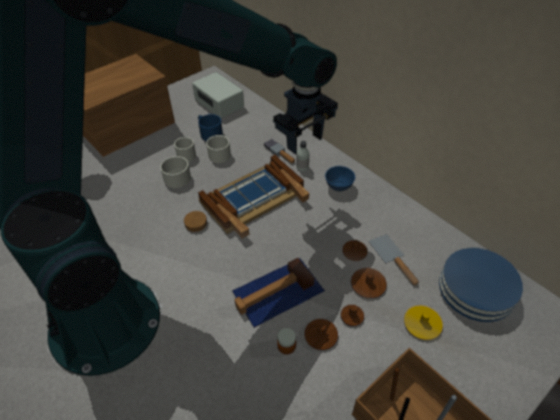

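Scene view: lids at (140,244), (152,277), (188,301) and (237,295), with the yellow look-alike at (124,350). The mallet is on its mat at (202,210) and the board at (330,195). Three white pots and a blue mug are at the upper right, partly hidden. Side view: pots at (176,173), (185,150) and (218,150), and a wooden disc at (195,220). Next step is rough positions from both views.

```bash
cat > h.py <<'E'
import numpy as np, cv2
from workcell import get_obs, optics
def ray(c,p,z):
    d=c["R"].T@np.array([(p[0]-c["cx"])/c["fx"],(p[1]-c["cy"])/c["fy"],1.0]); o=-c["R"].T@np.asarray(c["t"])
    return o+d*(z-o[2])/d[2]
def pix(c,X):
    q=c["R"]@np.asarray(X,float)+c["t"]; return np.array([c["fx"]*q[0]/q[2]+c["cx"],c["fy"]*q[1]/q[2]+c["cy"]])
def shot(n,f=None):
    c=optics.camera(n)
    if f: cv2.imwrite("pics/"+f,c["img"][:,:,::-1])
    return c
E
python3 - <<'E'
from h import *
np.set_printoptions(precision=0,suppress=True)
s=shot("scene");d=shot("side")
for n,a,b,z in [("lidA",(140,244),(321,333),11),("lidB",(152,277),(352,315),11),("lidC",(188,301),(368,282),11),("lidD",(237,295),(355,250),11),("yellow",(124,350),(424,323),11),("jar",(137,210),(287,341),30),("mallethead",(211,232),(301,274),40),("pommel",(185,178),(240,303),22),("potbig",(0,0),(176,166),60),("pot2",(410,126),(185,144),60),("pot3",(413,153),(218,143),60),("disc",(300,144),(195,220),10),("nearbutt",(273,182),(243,229),32),("farbutt",(322,243),(305,192),32),("bowl",(353,291),(340,180),30),("glue",(394,248),(303,158),50)]:
    print(n,ray(s,a,z)[:2],ray(d,b,z)[:2])
S=cv2.resize(s["img"][90:260,250:490],None,fx=2.5,fy=2.5,interpolation=cv2.INTER_CUBIC)
D=cv2.resize(d["img"][90:260,130:350],None,fx=2.5,fy=2.5,interpolation=cv2.INTER_CUBIC)
cv2.imwrite("pics/d1.png",D[:,:,::-1])
E
```

```text
lidA [ 395. -396.] [ 395. -397.]
lidB [ 495. -412.] [ 492. -414.]
lidC [ 600. -371.] [ 599. -373.]
lidD [ 655. -269.] [ 654. -274.]
yellow [ 616. -544.] [ 612. -552.]
jar [ 311. -358.] [ 310. -364.]
mallethead [ 487. -236.] [ 465. -246.]
pommel [ 288. -203.] [ 292. -198.]
potbig [-763. -365.] [439. 329.]
pot2 [532. 404.] [523. 404.]
pot3 [609. 341.] [611. 333.]
disc [368. 134.] [372. 132.]
nearbutt [447. -18.] [450. -10.]
farbutt [671. -25.] [692. -19.]
bowl [813. -44.] [817. -54.]
glue [791. 102.] [784.  90.]
```

View pics/d1.png

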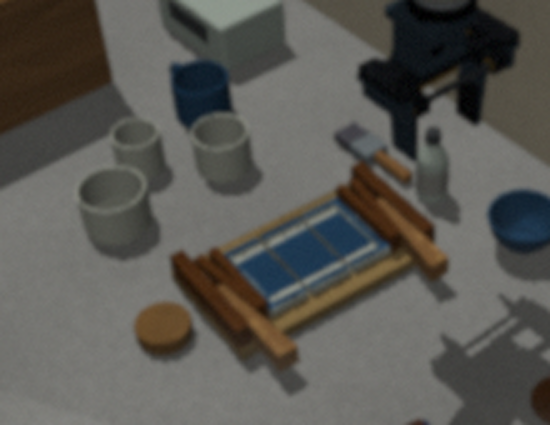

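The close view shows three plain white pots at d1 (115,205), (138,150) and (222,148), plus a blue mug at (200,92). The wedge butts point towards -y, and the wooden disc at (163,328) has no knob. Lid candidates are A(140,244), B(152,277), C(188,301) and D(237,295); yellow at (124,350) and the disc are excluded. I'll move over the mallet now.

```bash
python3 -m crank '[[[0,0,0],[-2.3,-2.5,0],-1],[[0,0,0],[-2.3,-2.5,0],-1],[[0,0,0],[-2.3,-2.5,0],-1],[[0,0,0],[-2.3,-2.5,0],-1],[[0,0,0],[-2.3,-2.5,0],-1]]'
python3 -m crank '[[[0,0,0],[-2.3,-2.5,0],-1],[[0,0,0],[-2.3,-2.5,0],-1],[[0,0,0],[-2.3,-2.5,0],-1],[[0,0,0],[-2.3,-2.5,0],-1],[[0,0,0],[-2.3,-2.5,0],-1]]'
python3 -m crank '[[[0,0,-7],[0,0,0],-1],[[0,0,-7],[0,0,0],-1],[[0,0,-7],[0,0,0],-1],[[0,0,-7],[0,0,0],-1],[[0,0,-7],[0,0,0],-1]]'
python3 -m crank '[[[0,0,-7],[0,0,0],-1],[[0,0,-7],[0,0,0],-1],[[0,0,-7],[0,0,0],-1],[[0,0,-7],[0,0,0],-1],[[0,0,-7],[0,0,0],-1]]'
python3 - <<'E'
from h import *
np.set_printoptions(precision=2,suppress=True)
o=get_obs(); print(o['qpos'],o['tcp_pos'],o['tcp_rot'])
w=shot("wrist","w1.png");s=shot("scene","s1.png");print(w['R'],w['t'],w['fx'])
E
```

```text
time: 0.62
tcp_pos: [573.5, -114.8, 212.2]
tcp_rot: [3.142, -0.001, 1.577]
contact_force: [0.5, -0.4, 0.5]
grip_width: 0.998
time: 1.03
tcp_pos: [442.0, -234.4, 211.8]
tcp_rot: [-3.142, -0.0, 1.578]
contact_force: [-0.4, -0.1, 0.1]
grip_width: 1.001
time: 1.45
tcp_pos: [436.0, -238.7, 211.8]
tcp_rot: [-3.141, -0.001, 2.199]
contact_force: [0.5, -0.1, 0.4]
grip_width: 1.0
time: 1.87
tcp_pos: [435.5, -238.7, 211.7]
tcp_rot: [-3.142, -0.001, 2.825]
contact_force: [-0.2, -0.0, 0.2]
grip_width: 1.002
[-0.55  0.06  2.14 -0.    0.95 -1.8 ] [ 435.48 -238.71  211.67] [-3.14 -0.    2.82]
[[ 0.31  0.95  0.  ]
 [ 0.91 -0.3   0.29]
 [ 0.28 -0.09 -0.96]] [  90.29 -499.47  248.18] 291.2610221390657
```

View pics/w1.png

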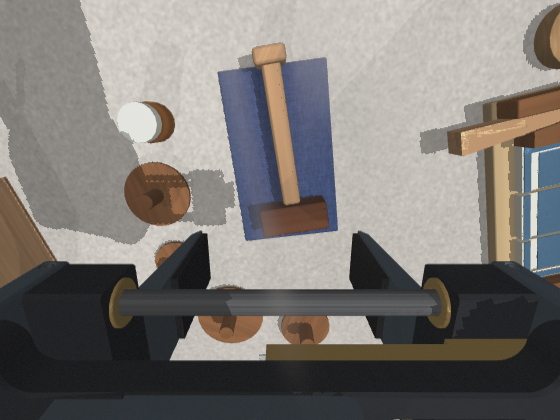

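View pics/s1.png

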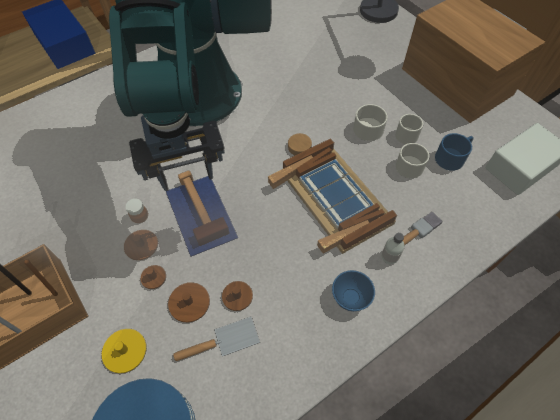

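Run:
```python
from h import *
np.set_printoptions(precision=1,suppress=True)
w=shot("wrist");s=shot("scene");o=get_obs()
print("cam",-w["R"].T@w["t"],"tcp px",pix(w,o["tcp_pos"]))
for n,p,z in [("head corners",(261,207),40),("",(327,198),40),("",(329,229),40),("",(263,238),40),("handle far",(270,68),33),("handle near",(290,203),33),("wedgeN butt top L",(449,133),46),("",(453,154),46)]: print(n,ray(w,p,z))
for n,p,z in [("mallet head",(210,231),40),("pommel",(185,178),40)]: print("scene",n,ray(s,p,z))
C=s["img"]
hsv=cv2.cvtColor(C,cv2.COLOR_RGB2HSV); g=hsv[...,1]
# lids
m=((hsv[...,0]<15)&(g>110)).astype(np.uint8)
cs,_=cv2.findContours(m,0,2)
for c in cs:
    if cv2.contourArea(c)>250:
        X=np.array([ray(s,p[0],9)[:2] for p in c],np.float32); (a,b),r=cv2.minEnclosingCircle(X); print("lid",c.mean((0,1)),a,b,2*r, X.min(0),X.max(0))
D=cv2.resize(C[95:265,255:475],None,fx=3.5,fy=3.5,interpolation=cv2.INTER_CUBIC)
cv2.imwrite("pics/d2.png",D[:,:,::-1])
```

```text
cam [ 356.3 -211.8  383.9] tcp px [278.6 255. ]
head corners [ 446.1 -265.6   40. ]
 [ 460.7 -185.4   40. ]
 [ 500.4 -193.9   40. ]
 [ 485.7 -276.9   40. ]
handle far [ 301.1 -204.4   33. ]
handle near [ 454.4 -230.6   33. ]
wedgeN butt top L [429.4 -35.5  46. ]
 [454.2 -34.7  46. ]
scene mallet head [ 482.8 -236.3   40. ]
scene pommel [ 301.5 -207.    40. ]
lid [187.7 302.4] 600.8687744140625 -371.2343444824219 96.53058624267578 [ 552.8 -418.2] [ 648.6 -324.2]
lid [236.2 296. ] 654.3485107421875 -269.8880615234375 71.91214752197266 [ 619.  -304.2] [ 689.5 -234.4]
lid [369.8 226.2] 697.734619140625 113.99305725097656 162.5440216064453 [681.5  33. ] [711.1 195. ]
lid [318.1 159.1] 437.26263427734375 133.75991821289062 127.65836334228516 [424.   70.5] [461.1 196.7]
lid [24.  17.5] -734.0757446289062 -336.7589416503906 255.29063415527344 [-858.9 -429.3] [-646.2 -209.9]
```

View pics/d2.png

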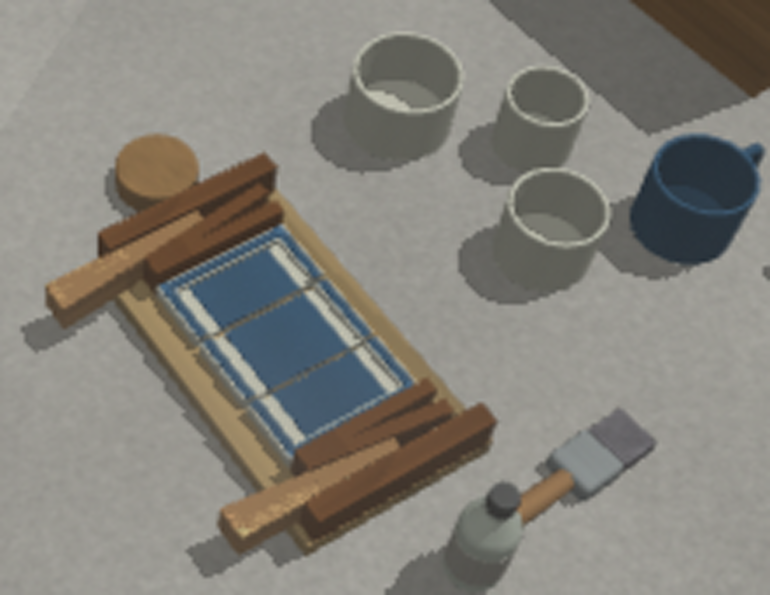

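Pots in d2: P1 rim centre (407,73), P2 (545,100), P3 (556,207). All three are white, straight-sided and without handles. The mug at (697,180) is blue with a handle. Butts are at (56,305) and (230,530). I'll align with the mallet handle and come down partway.

```bash
python3 -m crank '[[[0,0,-4],[0,0,0],-1],[[0,0,-4],[0,0,0],-1],[[0,0,0],[0.4,0.7,0],-1],[[0,0,0],[0.4,0.7,0],-1],[[0,0,0],[0,0,0],-1]]'
python3 -m crank '[[[0,0,0],[0,0,3],-1],[[0,0,0],[0,0,3],-1],[[0,0,0],[0,0,3],-1],[[0,0,0],[0,0,3],-1],[[0,0,0],[0,0,0],-1]]'
python3 - <<'E'
from h import *
np.set_printoptions(precision=1,suppress=True)
s=shot("scene");w=shot("wrist","w2.png");o=get_obs();print(o["tcp_pos"],o["tcp_rot"],"tcp px",pix(w,o["tcp_pos"]))
f=lambda p:(p[0]/3.5+255,p[1]/3.5+95)
for n,l,r,t,b in [("P1",(351,73),(463,76),(407,32),(405,112)),("P2",(501,98),(590,100),(546,66),(545,131)),("P3",(501,207),(610,212),(557,168),(553,245))]:
    L,R,T,B=[ray(s,f(p),60)[:2] for p in (l,r,t,b)]
    print(n,(L+R)/2,(T+B)/2,np.linalg.norm(L-R),np.linalg.norm(T-B))
for n,p in [("near butt",(56,305)),("far",(230,530))]: print(n,ray(s,f(p),32))
for n,p in [("n top a",(47,289)),("n top b",(62,304)),("f top a",(220,517)),("f top b",(241,527))]: print(n,ray(s,f(p),46))
print("board edge corners",[ray(s,f(p),18)[:2] for p in [(115,285),(308,542),(492,450)]])
E
```

```text
time: 2.48
tcp_pos: [429.7, -222.1, 211.5]
tcp_rot: [3.141, -0.002, 2.936]
contact_force: [1.3, -0.4, 0.7]
grip_width: 0.997
time: 2.9
tcp_pos: [431.6, -221.3, 90.6]
tcp_rot: [-3.139, 0.006, 2.921]
contact_force: [-0.9, 0.4, -0.9]
grip_width: 0.998
[ 433.7 -222.6   94.7] [-3.1  0.   2.9] tcp px [277.9 257.8]
P1 [439.  338.7] [435.8 340.5] 93.00497000146416 91.01255611928623
P2 [526.2 413.1] [525.4 413.9] 72.99132484221832 72.5715474705851
P3 [614.7 337.6] [611.8 339.9] 84.87909706690377 78.61449957591446
near butt [444.3 -22.3  32. ]
far [676.9 -33.8  32. ]
n top a [436.2 -24.7  46. ]
n top b [454.6 -23.4  46. ]
f top a [669.7 -38.4  46. ]
f top b [684.5 -31.3  46. ]
board edge corners [array([447.4,  32.3]), array([712.1,  10.9]), array([733.2, 170.8])]
```

View pics/w2.png

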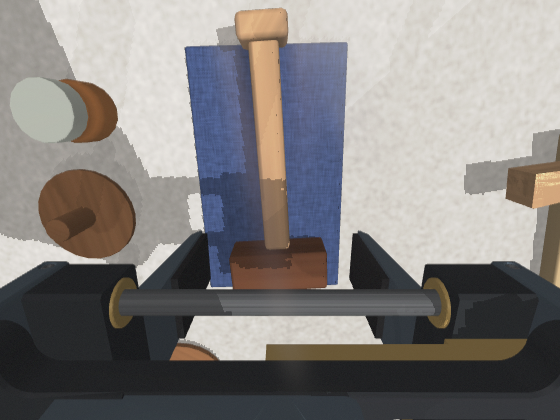

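Run:
```python
from h import *
np.set_printoptions(precision=1,suppress=True)
w=shot("wrist");o=get_obs();print(o["tcp_pos"],o["tcp_rot"])
for n,p,z in [("junction",(278,247),33),("handle top",(262,50),33),("hc",(233,252),40),("hc",(325,240),40),("hc",(327,268),40),("hc",(234,268),40),("butt",(508,168),46),("butt",(508,202),46)]: print(n,ray(w,p,z))
print(pix(w,[433,-222,40]))
```

```text
[ 434.6 -223.2   95.9] [-3.1  0.   2.9]
junction [ 456.3 -228.6   33. ]
handle top [ 303.4 -206.    33. ]
hc [ 449.3 -266.4   40. ]
hc [ 455.3 -187.8   40. ]
hc [ 481.8 -190.6   40. ]
hc [ 464.3 -269.6   40. ]
butt [424.2 -43.   46. ]
butt [451.7 -42.6  46. ]
[279.5 224. ]
```

```bash
python3 -m crank '[[[0,0,-4],[0.3,0,2],-1],[[0,0,0],[0,0,2],-1],[[0,0,0],[0,0,2],-1],[[0,0,0],[0,0,1],-1],[[0,0,0],[0,0,0],-1]]'
python3 -m crank '[[[0,0,0],[0,0,0],-1],[[0,0,0],[0,0,0.7],-1],[[0,0,0],[0,0,0.4],-1],[[0,0,0],[0,0,0],-1],[[0,0,0],[0,0,0],-1]]'
```

```text
time: 3.47
tcp_pos: [440.2, -227.1, 34.8]
tcp_rot: [-3.13, 0.029, 2.993]
contact_force: [0.1, 0.4, -0.8]
grip_width: 0.996
time: 3.88
tcp_pos: [443.6, -229.0, 28.2]
tcp_rot: [-3.128, 0.035, 2.991]
contact_force: [-0.6, 0.8, -0.1]
grip_width: 1.001
```

Run:
```python
from h import *
np.set_printoptions(precision=3,suppress=True)
o=get_obs();print(o["qpos"],o["qd"],o["tcp_pos"],o["tcp_rot"],o["contact_force"],o["joint_torque"])
```

```text
[-0.523  0.377  2.205 -0.     0.522 -1.943] [ 0.    -0.001 -0.002 -0.    -0.     0.   ] [ 443.611 -229.044   28.155] [-3.128  0.035  2.991] [-0.568  0.757 -0.147] [ -0.001 -57.502 -25.021  -0.033  -0.103  -0.   ]
```

```bash
cat >> h.py <<'E'
from scipy.spatial.transform import Rotation as Ro
def go(pos,yaw_deg):
    """print total tool-frame turn (deg) and shift (cm) from current pose to target, tool down"""
    o=get_obs(); R=Ro.from_euler('xyz',o["tcp_rot"]); T=Ro.from_euler('xyz',[np.pi,0,np.radians(yaw_deg)])
    print("at",np.round(o["tcp_pos"],1),"yaw",round(np.degrees(o["tcp_rot"][2]),1),"F",np.round(o["contact_force"],1),"grip",round(o["grip_width"]*91,1))
    print("turn",np.round((R.inv()*T).as_rotvec(True),2),"shift",np.round(R.inv().apply(np.array(pos)-o["tcp_pos"])/10,2))
E
python3 -c "
from h import *
go([431,-224,9],171.6)"
```

```text
at [ 443.6 -229.    28.2] yaw 171.4 F [-0.6  0.8 -0.1] grip 91.1
turn [-0.8   2.02 -0.22] shift [1.39 0.34 1.86]
```

```bash
python3 -m crank '[[[-0.8,2,-0.2],[1.4,0.3,0],-1],[[0,0,0],[0,0,0],-1],[[0,0,0],[0,0,0.6],-1],[[0,0,0],[0,0,0.6],-1],[[0,0,0],[0,0,0],-1]]'; python3 -c "
from h import *
go([431,-224,9],171.6)"
```

```text
time: 4.3
tcp_pos: [431.7, -224.7, 15.9]
tcp_rot: [-3.14, 0.004, 2.994]
contact_force: [0.0, 0.6, -0.6]
grip_width: 1.002
at [ 431.7 -224.7   15.9] yaw 171.6 F [ 0.   0.6 -0.6] grip 91.2
turn [-0.09  0.23 -0.04] shift [0.08 0.06 0.69]
```

Down 7 mm, close, and lift.

```bash
python3 -m crank '[[[0,0,0],[0,0,0.6],-1],[[0,0,0],[0,0,0.1],-1],[[0,0,0],[0,0,0],1],[[0,0,0],[0,0,0],1],[[0,0,0],[0,0,0],1]]'
python3 -m crank '[[[0,0,0],[0,0,0],1],[[0,0,0],[0,0,0],1],[[0,0,0],[0,0,0],1],[[0,0,0],[0,0,0],1],[[0,0,0],[0,0,0],1]]'; python3 -c "
from h import *
go([431,-224,80],171.6)"
```

```text
time: 4.72
tcp_pos: [432.0, -224.7, 7.2]
tcp_rot: [-3.14, 0.004, 2.994]
contact_force: [-0.0, -0.1, 0.7]
grip_width: 0.812
time: 5.13
tcp_pos: [432.3, -224.9, 7.6]
tcp_rot: [-3.14, 0.005, 2.994]
contact_force: [0.7, 0.2, -0.3]
grip_width: 0.449
at [ 432.3 -224.9    7.6] yaw 171.6 F [ 0.7  0.2 -0.3] grip 40.9
turn [-0.1   0.27 -0.04] shift [ 0.11  0.06 -7.24]
```

```bash
python3 -m crank '[[[0,0,0],[0,0,0],1],[[0,0,0],[0,0,0],1],[[0,0,0],[0,0,0],1],[[0,0,0],[0,0,0],1],[[0,0,0],[0,0,0],1]]'
python3 -m crank '[[[0,0,0],[0,0,0],1],[[0,0,0],[0,0,0],1],[[0,0,0],[0,0,-1],1],[[0,0,0],[0,0,-1.5],1],[[0,0,0],[0,0,-2],1]]'
python3 -m crank '[[[0,0,0],[0,0,-2],1],[[0,0,0],[0,0,-2],1],[[0,0,0],[0,0,-1],1],[[0,0,0],[0,0,0],1],[[0,0,0],[0,0,0],1]]'
python3 - <<'E'
from h import *
np.set_printoptions(precision=1,suppress=True)
go([404,-110,110],175)
w=shot("wrist","w3.png")
E
```

```text
time: 5.55
tcp_pos: [432.5, -225.0, 7.8]
tcp_rot: [-3.14, 0.005, 2.994]
contact_force: [-0.5, -0.9, 0.5]
grip_width: 0.238
time: 5.97
tcp_pos: [429.6, -223.4, 51.7]
tcp_rot: [3.141, -0.002, 2.994]
contact_force: [-0.3, 0.3, -2.5]
grip_width: 0.239
time: 6.38
tcp_pos: [430.2, -223.7, 108.8]
tcp_rot: [-3.141, 0.002, 2.994]
contact_force: [0.1, 0.2, -2.9]
grip_width: 0.236
at [ 430.2 -223.7  108.8] yaw 171.6 F [ 0.1  0.2 -2.9] grip 21.5
turn [-0.1  0.1 -3.4] shift [ 4.3 10.9 -0.1]
```

View pics/w3.png

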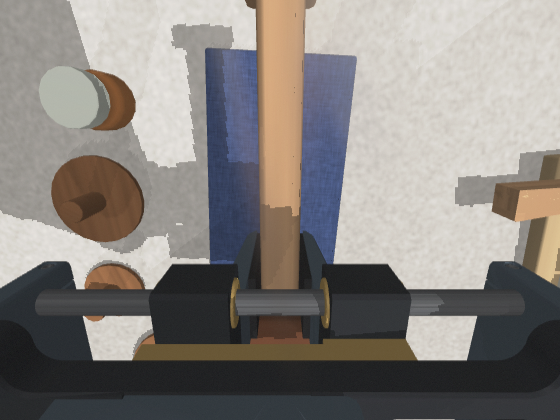

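The mallet is held level: handle at (280,130), grip 21.5 mm. The near wedge is too close to the base for this orientation, so I'll drive the far wedge first and turn the mallet end for end for the near one.

```bash
python3 -c "
from h import *
go([627,-122,110],175)"
```

```text
at [ 430.2 -223.7  108.5] yaw 171.6 F [ 1.7 -0.5 -2.2] grip 22.1
turn [-0.04  0.11 -3.43] shift [-17.98  12.94  -0.12]
```

```bash
python3 -m crank '[[[0,0,0],[-2,1.4,0],1],[[0,0,0],[-2,1.4,0],1],[[0,0,0],[-2,1.4,0],1],[[0,0,0],[-2,1.4,0],1],[[0,0,0],[-2,1.4,0],1]]'
python3 -m crank '[[[0,0,0],[-2,1.4,0],1],[[0,0,0],[-2,1.4,0],1],[[0,0,0],[-2,1.4,0],1],[[0,0,-3.4],[-1.4,1,0],1],[[0,0,0],[0,0,0],1]]'
python3 - <<'E'
from h import *
np.set_printoptions(precision=1,suppress=True)
go([627,-122,20],175)
w=shot("wrist");s=shot("scene")
S=cv2.resize(s["img"][150:290,250:430],None,fx=3,fy=3,interpolation=cv2.INTER_CUBIC)
W=cv2.resize(w["img"],None,fx=.75,fy=.75)
im=np.zeros((740,560,3),np.uint8); im[:420,:540]=S; im[425:740,:420]=W; cv2.imwrite("pics/c4.png",im[:,:,::-1][:740])
cv2.imwrite("pics/w4.png",w["img"][:,:,::-1])
E
```

```text
time: 6.85
tcp_pos: [537.0, -167.1, 102.2]
tcp_rot: [3.14, -0.008, 2.99]
contact_force: [-0.2, -0.0, -2.0]
grip_width: 0.239
time: 7.27
tcp_pos: [621.8, -121.5, 93.0]
tcp_rot: [3.138, -0.016, 3.053]
contact_force: [-0.5, -0.2, -2.6]
grip_width: 0.235
at [ 621.8 -121.5   93. ] yaw 174.9 F [-0.5 -0.2 -2.6] grip 21.4
turn [ 0.2 -0.9 -0.1] shift [-0.6 -0.   7.3]
```

View pics/c4.png

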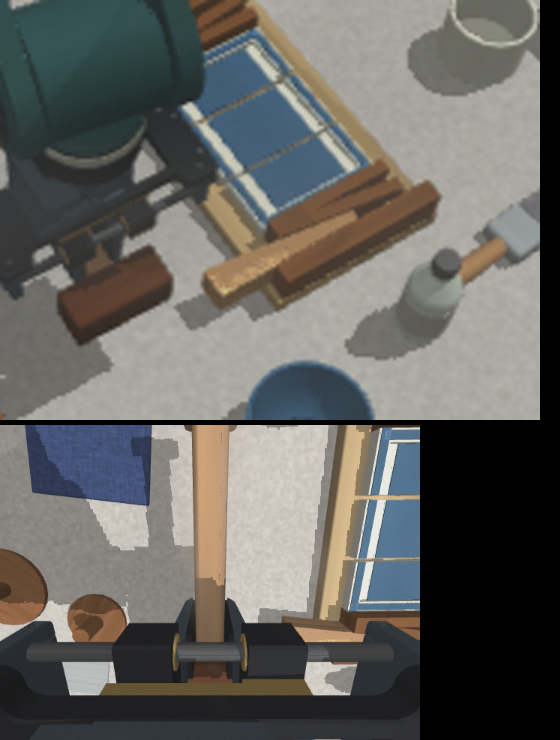

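Run:
```python
from h import *
np.set_printoptions(precision=1,suppress=True)
w=shot("wrist");s=shot("scene");o=get_obs();z=o["tcp_pos"][2];print(o["tcp_pos"])
a,b=ray(w,(457,2),18),ray(w,(426,250),18);print("edge",a,b,np.degrees(np.arctan2(*(b-a)[1::-1])))
f=lambda p:(p[0]/3+250,p[1]/3+150)
print("butt c",ray(s,f((217,290)),32),"top",ray(s,f((204,270)),46),ray(s,f((229,282)),46))
print("head face top",ray(s,f((149,247)),z+32),ray(s,f((172,280)),z+32))
R=Ro.from_euler('xyz',o["tcp_rot"]).as_matrix(); t=o["tcp_pos"]
print("expected",[t+R@np.array(v) for v in ((-24.3,42,-32),(-60.3,42,-32))])
```

```text
[ 618.6 -123.    93.5]
edge [463.9  24.4  18. ] [661.8  10.8  18. ] -3.942057279203686
butt c [679.8 -30.9  32. ] top [664.  -33.4  46. ] [684.7 -23.7  46. ]
head face top [653.8 -85.6 125.5] [686.6 -88.5 125.5]
expected [array([647.2, -83.6, 125.2]), array([683.1, -87. , 124.6])]
```

```bash
python3 -c "
from h import *
go([632,-123,18],176)"; python3 -m crank '[[[0.2,-0.9,-1],[-0.6,0,1.5],1],[[0,0,0],[-0.5,0,1.5],1],[[0,0,0],[0,0,1.5],1],[[0,0,0],[0,0,1.5],1],[[0,0,0],[0,0,0],1]]'; python3 -c "
from h import *
go([632,-122,18],176)"
```

```text
at [ 618.6 -123.    93.5] yaw 174.6 F [-0.4 -1.  -2.7] grip 22.1
turn [ 0.21 -1.   -1.38] shift [-1.47  0.1   7.53]
time: 7.88
tcp_pos: [626.0, -126.7, 31.4]
tcp_rot: [-3.141, -0.001, 3.059]
contact_force: [-1.6, 0.5, -1.9]
grip_width: 0.237
at [ 626.  -126.7   31.4] yaw 175.3 F [-1.6  0.5 -1.9] grip 21.5
turn [-0.01 -0.06 -0.73] shift [-0.56  0.52  1.34]
```

```bash
python3 -m crank '[[[0,0,-0.7],[-0.6,0.5,0.6],1],[[0,0,0],[0,1,0.6],1],[[0,0,0],[0,1,0],1],[[0,0,0],[0,1,0],1],[[0,0,0],[0,0,0],1]]'
python3 - <<'E'
from h import *
go([634,-90,18],176)
s=shot("scene")
S=cv2.resize(s["img"][170:290,250:430],None,fx=4,fy=4,interpolation=cv2.INTER_CUBIC); cv2.imwrite("pics/c5.png",S[:,:,::-1])
E
```

```text
time: 8.3
tcp_pos: [634.6, -89.8, 19.1]
tcp_rot: [-3.142, -0.001, 3.07]
contact_force: [-0.4, 0.5, -3.2]
grip_width: 0.242
at [634.6 -89.8  19.1] yaw 175.9 F [-0.4  0.5 -3.2] grip 22.0
turn [-0.   -0.08 -0.12] shift [ 0.06 -0.03  0.11]
```

View pics/c5.png

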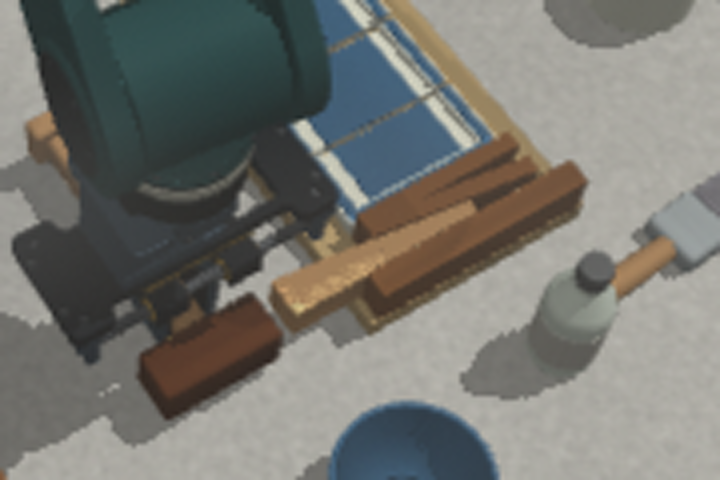

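The head's face (265,313) is squarely in front of the far butt (285,302), with a small gap. I'll push slowly and watch the force.

```bash
python3 -m crank '[[[0,0,0],[0,0.5,0],1],[[0,0,0],[0,0.4,0],1],[[0,0,0],[0,0.4,0],1],[[0,0,0],[0,0.4,0],1],[[0,0,0],[0,0.4,0],1]]'
python3 -m crank '[[[0,0,0],[0,0.4,0],1],[[0,0,0],[0,0.4,0],1],[[0,0,0],[0,0.4,0],1],[[0,0,0],[0,0.4,0],1],[[0,0,0],[0,0.3,0],1]]'; python3 -c "
from h import *
go([634,-50,18],176)"
```

```text
time: 8.77
tcp_pos: [636.9, -69.1, 20.7]
tcp_rot: [-3.139, 0.001, 3.07]
contact_force: [-0.8, -10.9, -5.4]
grip_width: 0.24
time: 9.18
tcp_pos: [638.1, -53.1, 20.8]
tcp_rot: [-3.135, 0.002, 3.068]
contact_force: [-0.5, -9.9, -3.3]
grip_width: 0.241
at [638.1 -53.1  20.8] yaw 175.8 F [-0.5 -9.9 -3.3] grip 22.0
turn [-0.39  0.09 -0.24] shift [0.43 0.28 0.28]
```

```bash
python3 -m crank '[[[0,0,0],[0,0.4,0.1],1],[[0,0,0],[0,0.4,0],1],[[0,0,0],[0,0.3,0],1],[[0,0,0],[0,0.3,0],1],[[0,0,0],[0,0.2,0],1]]'
python3 -m crank '[[[0,0,0],[0,0.2,0],1],[[0,0,0],[0,0.2,0],1],[[0,0,0],[0,0.2,0],1],[[0,0,0],[0,0.2,0],1],[[0,0,0],[0,0.2,0],1]]'; python3 -c "
from h import *
go([634,-50,18],176)"
```

```text
time: 9.6
tcp_pos: [638.2, -43.3, 20.4]
tcp_rot: [-3.127, 0.0, 3.066]
contact_force: [-2.4, -29.0, -1.0]
grip_width: 0.244
time: 10.02
tcp_pos: [638.2, -43.6, 20.9]
tcp_rot: [-3.116, -0.0, 3.061]
contact_force: [-1.8, -22.8, -2.6]
grip_width: 0.24
at [638.2 -43.6  20.9] yaw 175.4 F [ -1.8 -22.8  -2.6] grip 21.8
turn [-1.49 -0.01 -0.6 ] shift [ 0.37 -0.66  0.31]
```

The force rose to 29 N with no more advance, and the face is at y≈-4, about 15 mm off the board edge, as expected for tight. I'll back off, lift, and flip the mallet.

```bash
python3 -m crank '[[[0,0,0],[0,-1,0],1],[[0,0,0],[0,-2,0],1],[[0,0,0],[0,-2,0],1],[[-1.5,0,0],[0,-2,-1],1],[[0,0,0],[0,0,-2],1]]'
python3 -m crank '[[[0,0,0],[0,0,-2],1],[[0,0,0],[0,0,-2],1],[[0,0,0],[0,0,-2],1],[[0,0,0],[0,0,-1],1],[[0,0,0],[0,0,0],1]]'
for i in 1; do python3 -m crank '[[[0,0,7],[0,0,0],1],[[0,0,7],[0,0,0],1],[[0,0,7],[0,0,0],1],[[0,0,7],[0,0,0],1],[[0,0,7],[0,0,0],1]]' | sed -n 2,3p; done
python3 -m crank '[[[0,0,7],[0,0,0],1],[[0,0,7],[0,0,0],1],[[0,0,7],[0,0,0],1],[[0,0,7],[0,0,0],1],[[0,0,7],[0,0,0],1]]' | sed -n 2,3p
python3 -m crank '[[[0,0,7],[0,0,0],1],[[0,0,7],[0,0,0],1],[[0,0,7],[0,0,0],1],[[0,0,7],[0,0,0],1],[[0,0,7],[0,0,0],1]]' | sed -n 2,3p
python3 -m crank '[[[0,0,7],[0,0,0],1],[[0,0,7],[0,0,0],1],[[0,0,7],[0,0,0],1],[[0,0,7],[0,0,0],1],[[0,0,7],[0,0,0],1]]' | sed -n 2,3p
python3 -m crank '[[[0,0,7],[0,0,0],1],[[0,0,7],[0,0,0],1],[[0,0,7],[0,0,0],1],[[0,0,7],[0,0,0],1],[[0,0,7],[0,0,0],1]]' | sed -n 2,3p
python3 -c "
from h import *
go([483,-116,100],-4)"
```

```text
time: 10.43
tcp_pos: [630.3, -115.4, 50.7]
tcp_rot: [3.14, -0.004, 3.063]
contact_force: [-0.0, -0.6, -3.1]
grip_width: 0.238
time: 10.85
tcp_pos: [631.1, -118.4, 126.8]
tcp_rot: [3.14, -0.001, 3.059]
contact_force: [1.2, -0.0, -1.7]
grip_width: 0.238
tcp_pos: [630.1, -117.9, 123.5]
tcp_rot: [3.141, -0.003, 2.436]
tcp_pos: [627.4, -116.8, 117.0]
tcp_rot: [-3.135, -0.005, 1.811]
tcp_pos: [624.6, -115.7, 110.4]
tcp_rot: [-3.126, 0.001, 1.186]
tcp_pos: [621.7, -114.5, 103.7]
tcp_rot: [-3.125, 0.014, 0.561]
tcp_pos: [618.7, -113.3, 97.2]
tcp_rot: [-3.135, 0.028, -0.064]
at [ 618.7 -113.3   97.2] yaw -3.7 F [-0.5 -0.3 -2.6] grip 21.9
turn [-0.36  1.58  0.33] shift [-13.53   1.14   0.09]
```

```bash
python3 -m crank '[[[-0.4,1.6,0.3],[-2,0,0],1],[[0,0,0],[-3,0,0],1],[[0,0,0],[-3,0,0],1],[[0,0,0],[-3,0,0],1],[[0,0,0],[-2,1,0],1]]'
python3 - <<'E'
from h import *
np.set_printoptions(precision=1,suppress=True)
go([483,-116,100],-4)
w=shot("wrist");s=shot("scene")
S=cv2.resize(s["img"][140:280,220:420],None,fx=2.7,fy=2.7,interpolation=cv2.INTER_CUBIC)
W=cv2.resize(w["img"],None,fx=.75,fy=.75)
im=np.zeros((700,560,3),np.uint8); im[:378,:540]=S; im[380:695,:420]=W; cv2.imwrite("pics/c6.png",im[:,:,::-1])
E
```

```text
time: 13.35
tcp_pos: [484.6, -111.5, 91.9]
tcp_rot: [3.142, 0.001, -0.077]
contact_force: [-0.6, -0.9, -1.9]
grip_width: 0.239
at [ 484.6 -111.5   91.9] yaw -4.4 F [-0.6 -0.9 -1.9] grip 21.7
turn [ 0.   0.1 -0.4] shift [-0.1  0.5 -0.8]
```

View pics/c6.png

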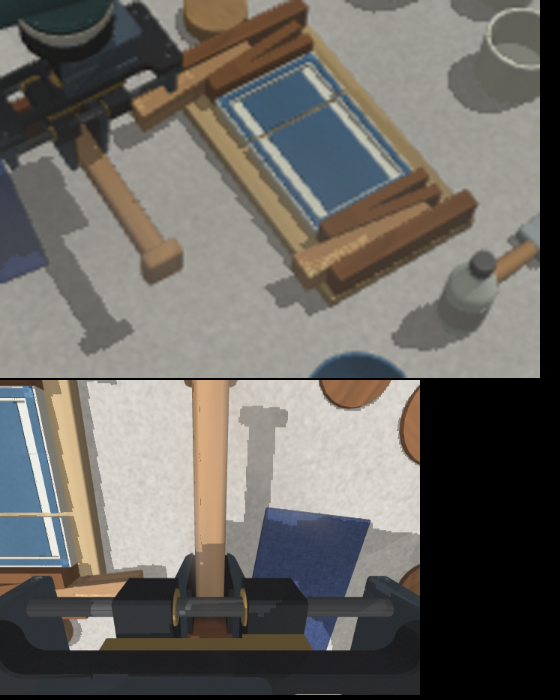

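Run:
```python
from h import *
np.set_printoptions(precision=1,suppress=True)
w=shot("wrist");s=shot("scene")
print("wrist upper butt corner",ray(w,(190,(571-380)/.75),46), "lower",ray(w,(190,(596-380)/.75),32))
f=lambda p:(p[0]/2.7+220,p[1]/2.7+140)
print(ray(s,f((132,106)),46),ray(s,f((147,128)),18),ray(s,f((150,124)),46))
go([483,-116,18],-4)
```

```text
wrist upper butt corner [467.8 -36.9  46. ] lower [428.4 -26.   32. ]
[441.5 -26.9  46. ] [455.9 -19.3  18. ] [469.8 -24.9  46. ]
at [ 487.8 -112.9   93. ] yaw -4.5 F [-0.   0.8 -2.7] grip 21.6
turn [ 0.  -0.1 -0.5] shift [-0.5  0.3  7.5]
```

```bash
python3 -m crank '[[[0,0,-0.4],[0,0,1.5],1],[[0,0,0],[0,0,1.5],1],[[0,0,0],[0,0,1.5],1],[[0,0,0],[0,0,1.5],1],[[0,0,0],[0,0,0],1]]'; python3 -c "
from h import *
go([489,-84,18],-4)"
```

```text
time: 13.97
tcp_pos: [494.5, -113.3, 30.8]
tcp_rot: [3.14, -0.008, -0.071]
contact_force: [-1.1, 0.4, -2.7]
grip_width: 0.238
at [ 494.5 -113.3   30.8] yaw -4.1 F [-1.1  0.4 -2.7] grip 21.7
turn [ 0.1  -0.45 -0.05] shift [-0.77 -2.89  1.27]
```

```bash
python3 -m crank '[[[0.1,-0.4,0],[-0.4,0,0.6],1],[[0,0,0],[-0.4,-0.6,0.6],1],[[0,0,0],[0,-0.8,0],1],[[0,0,0],[0,-0.8,0],1],[[0,0,0],[0,0,0],1]]'
python3 - <<'E'
from h import *
go([489,-84,18],-4)
s=shot("scene");d=shot("side")
S=cv2.resize(s["img"][140:250,220:400],None,fx=3,fy=3,interpolation=cv2.INTER_CUBIC)
D=cv2.resize(d["img"][150:260,180:360],None,fx=3,fy=3,interpolation=cv2.INTER_CUBIC)
cv2.imwrite("pics/c7.png",np.vstack([S,D])[:600,:,::-1])
E
```

```text
time: 14.38
tcp_pos: [489.7, -88.7, 18.3]
tcp_rot: [-3.141, -0.001, -0.071]
contact_force: [-0.0, -0.3, -2.3]
grip_width: 0.237
at [489.7 -88.7  18.3] yaw -4.1 F [-0.  -0.3 -2.3] grip 21.5
turn [-0.01 -0.06 -0.07] shift [-0.11 -0.46  0.03]
```

View pics/c7.png

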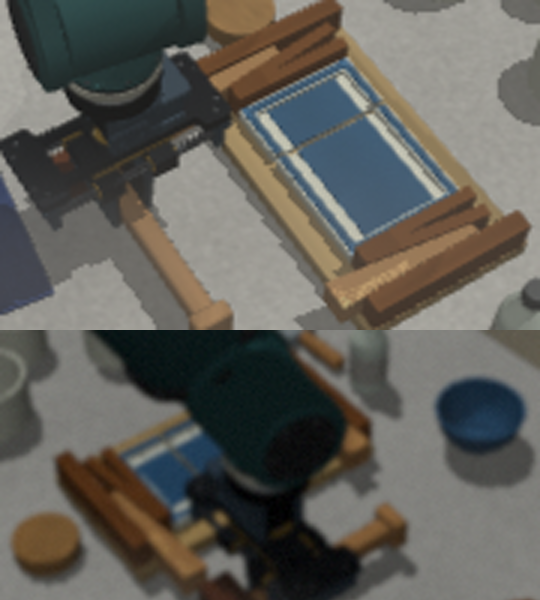

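The mallet head is beside the near butt (side view: head (220,585), butt (190,580)). Pushing slowly.

```bash
python3 -m crank '[[[0,0,0],[0,-0.5,0],1],[[0,0,0],[0,-0.4,0],1],[[0,0,0],[0,-0.4,0],1],[[0,0,0],[0,-0.4,0],1],[[0,0,0],[0,-0.4,0],1]]'
python3 -m crank '[[[0,0,0],[0,-0.4,0],1],[[0,0,0],[0,-0.4,0],1],[[0,0,0],[0,-0.4,0],1],[[0,0,0],[0,-0.4,0],1],[[0,0,0],[0,-0.3,0],1]]'; python3 -c "
from h import *
go([489,-35,18],-4)"
```

```text
time: 14.9
tcp_pos: [492.9, -67.9, 19.9]
tcp_rot: [3.14, -0.005, -0.07]
contact_force: [-1.1, -10.6, -3.7]
grip_width: 0.24
time: 15.32
tcp_pos: [494.5, -49.7, 20.0]
tcp_rot: [3.135, -0.006, -0.063]
contact_force: [-0.3, -9.1, -2.7]
grip_width: 0.242
at [494.5 -49.7  20. ] yaw -3.6 F [-0.3 -9.1 -2.7] grip 22.0
turn [ 0.35 -0.33  0.37] shift [-0.65 -1.43  0.19]
```

```bash
python3 -m crank '[[[0,0,0],[-0.2,-0.4,0.1],1],[[0,0,0],[-0.1,-0.4,0],1],[[0,0,0],[0,-0.4,0],1],[[0,0,0],[0,-0.3,0],1],[[0,0,0],[0,-0.3,0],1]]'
python3 -m crank '[[[0,0,0],[0,-0.2,0],1],[[0,0,0],[0,-0.2,0],1],[[0,0,0],[0,-0.2,0],1],[[0,0,0],[0,-0.2,0],1],[[0,0,0],[0,-0.2,0],1]]'
python3 -m crank '[[[0,0,0],[0,-0.2,0],1],[[0,0,0],[0,-0.2,0],1],[[0,0,0],[0,-0.2,0],1],[[0,0,0],[0,-0.2,0],1],[[0,0,0],[0,-0.2,0],1]]'; python3 -c "
from h import *
go([489,-35,18],-4)"
```

```text
time: 15.73
tcp_pos: [495.3, -32.8, 19.8]
tcp_rot: [3.131, -0.011, -0.058]
contact_force: [-0.8, -10.1, -3.1]
grip_width: 0.242
time: 16.15
tcp_pos: [499.8, -28.8, 20.9]
tcp_rot: [3.118, -0.02, -0.041]
contact_force: [0.7, -28.8, -5.5]
grip_width: 0.251
time: 16.57
tcp_pos: [503.0, -26.3, 21.5]
tcp_rot: [3.105, -0.025, -0.024]
contact_force: [0.6, -28.8, -5.0]
grip_width: 0.274
at [503.  -26.3  21.5] yaw -1.4 F [  0.6 -28.8  -5. ] grip 24.9
turn [ 2.08 -1.47  2.59] shift [-1.38  0.89  0.35]
```

The force reached 29 N and the mallet started to twist in the grip, so the wedge has stopped. Back off, lift, and look.

```bash
python3 -m crank '[[[1,-0.7,1],[0,0.5,0],1],[[1,-0.7,1],[0,1,0],1],[[0,0,0.5],[-0.3,2,0],1],[[0,0,0],[-0.3,2,0],1],[[0,0,0],[-0.3,2,0],1]]'
python3 -m crank '[[[0,0,0],[0,1,-1],1],[[0,0,0],[0,0,-2],1],[[0,0,0],[0,0,-3],1],[[0,0,0],[0,0,-3],1],[[0,0,0],[0,0,0],1]]'
python3 - <<'E'
from h import *
go([489,-116,120],-4)
w=shot("wrist","w8.png");s=shot("scene","s8.png");d=shot("side")
S=cv2.resize(s["img"][140:250,220:400],None,fx=3,fy=3,interpolation=cv2.INTER_CUBIC)
W=cv2.resize(w["img"],None,fx=.64,fy=.64)
im=np.zeros((600,540,3),np.uint8);im[:330]=S;im[331:600,:358]=W[:269,:358]
cv2.imwrite("pics/c8.png",im[:,:,::-1])
E
```

```text
time: 16.98
tcp_pos: [489.9, -100.6, 22.2]
tcp_rot: [3.14, -0.0, -0.064]
contact_force: [0.8, -0.1, -1.8]
grip_width: 0.237
time: 17.4
tcp_pos: [487.7, -112.8, 116.4]
tcp_rot: [3.141, 0.004, -0.069]
contact_force: [1.6, -1.1, -0.6]
grip_width: 0.239
at [ 487.7 -112.8  116.4] yaw -3.9 F [ 1.6 -1.1 -0.6] grip 21.7
turn [0.03 0.23 0.07] shift [ 0.15  0.31 -0.36]
```

View pics/c8.png

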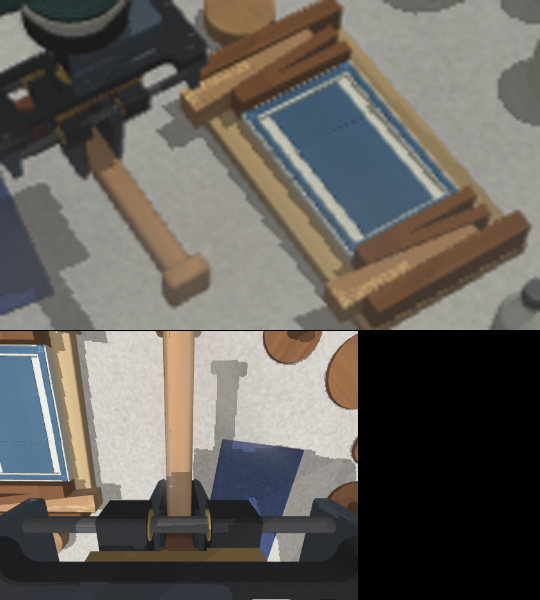

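Both cracks are closed and both butts stick out only slightly: near (200,110) and far (345,290). The mallet is still straight in the grip. I'll flip it back and return it to the mat.

```bash
python3 -m crank '[[[0,0,-3],[0,2,0],1],[[0,0,-7],[0,2,0],1],[[0,0,-7],[0,2,-0.3],1],[[0,0,-7],[0,2,-0.3],1],[[0,0,-7],[0,0,0],1]]'|sed -n 2,3p
python3 -m crank '[[[0,0,-7],[0,0,-0.2],1],[[0,0,-7],[0,0,-0.2],1],[[0,0,-7],[0,0,-0.2],1],[[0,0,-7],[0,0,-0.2],1],[[0,0,-7],[0,0,0],1]]'|sed -n 2,3p
python3 -m crank '[[[0,0,-7],[0,0,-0.2],1],[[0,0,-7],[0,0,-0.2],1],[[0,0,-7],[0,0,-0.2],1],[[0,0,-7],[0,0,-0.2],1],[[0,0,-7],[0,0,0],1]]'|sed -n 2,3p
python3 -m crank '[[[0,0,-7],[0,0,-0.2],1],[[0,0,-7],[0,0,-0.2],1],[[0,0,-7],[0,0,-0.2],1],[[0,0,-7],[0,0,-0.2],1],[[0,0,-7],[0,0,0],1]]'|sed -n 2,3p
python3 -m crank '[[[0,0,-7],[0,0,-0.2],1],[[0,0,-7],[0,0,-0.2],1],[[0,0,-7],[0,0,-0.2],1],[[0,0,-7],[0,0,-0.2],1],[[0,0,0],[0,0,0],1]]'|sed -n 2,3p
python3 -c "
from h import *
go([432,-225,100],171.6)"
```

```text
tcp_pos: [486.6, -190.9, 110.7]
tcp_rot: [-3.128, 0.015, 0.487]
tcp_pos: [482.5, -189.6, 110.5]
tcp_rot: [-3.109, 0.004, 1.113]
tcp_pos: [478.5, -186.6, 110.5]
tcp_rot: [-3.102, -0.023, 1.738]
tcp_pos: [474.6, -183.5, 110.6]
tcp_rot: [-3.118, -0.054, 2.363]
tcp_pos: [470.9, -180.6, 110.8]
tcp_rot: [3.135, -0.071, 2.87]
at [ 470.9 -180.6  110.8] yaw 164.4 F [-0.6  0.3 -1.8] grip 21.8
turn [ 0.65 -4.04 -7.19] shift [ 2.47 -5.34  1.22]
```

```bash
python3 -m crank '[[[0.6,-4,-4],[0.6,-1.3,0],1],[[0,0,-3],[0.8,-1.3,0],1],[[0,0,0],[0.8,-1.3,0.4],1],[[0,0,0],[0.5,-1,0],1],[[0,0,0],[0,0,0],1]]'|sed -n 2,3p
python3 - <<'E'
from h import *
go([432,-225,20],171.6)
shot("wrist","w9.png")
E
```

```text
tcp_pos: [431.3, -222.1, 101.6]
tcp_rot: [3.141, -0.006, 2.981]
at [ 431.3 -222.1  101.6] yaw 170.8 F [ 0.7 -0.6 -2.3] grip 21.8
turn [ 0.06 -0.34 -0.83] shift [-0.17 -0.29  8.15]
```

View pics/w9.png

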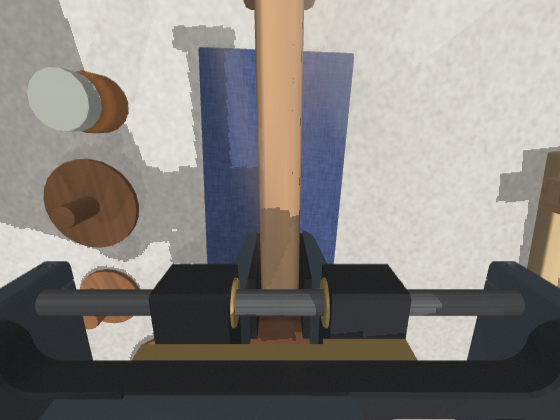

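The view is the same as at pick-up, with the mallet above the mat. Lower it in stages (14 pictures viewed so far).

```bash
python3 -m crank '[[[0,-0.3,-0.8],[0,-0.3,1.5],1],[[0,0,0],[0,0,1.5],1],[[0,0,0],[0,0,1.5],1],[[0,0,0],[0,0,1.5],1],[[0,0,0],[0,0,0],1]]'|sed -n 2,4p
python3 -c "
from h import *
go([432,-225,9],171.6)"
```

```text
tcp_pos: [433.7, -223.8, 39.4]
tcp_rot: [3.14, 0.001, 2.984]
contact_force: [-1.3, 0.1, -1.6]
at [ 433.7 -223.8   39.4] yaw 170.9 F [-1.3  0.1 -1.6] grip 21.6
turn [ 0.06  0.06 -0.66] shift [ 0.16 -0.15  3.04]
```

```bash
python3 -m crank '[[[0,0,-0.6],[0.2,-0.1,0.7],1],[[0,0,0],[0.1,0,0.7],1],[[0,0,0],[0,0,0.6],1],[[0,0,0],[0,0,0.3],1],[[0,0,0],[0,0,0],1]]'|sed -n 2,4p
python3 -c "
from h import *
go([432,-225,8],171.6)"
```

```text
tcp_pos: [432.0, -223.8, 15.4]
tcp_rot: [3.141, 0.002, 2.993]
contact_force: [-0.2, 0.4, -1.4]
at [ 432.  -223.8   15.4] yaw 171.5 F [-0.2  0.4 -1.4] grip 21.5
turn [ 0.06  0.09 -0.13] shift [-0.02 -0.11  0.74]
```

```bash
python3 -m crank '[[[0,0,0],[0,0,0.3],1],[[0,0,0],[0,0,0.2],1],[[0,0,0],[0,0,0.1],1],[[0,0,0],[0,0,0.1],1],[[0,0,0],[0,0,0],1]]'
python3 -c "
from h import *
go([432,-225,8],171.6)"
```

```text
time: 21.35
tcp_pos: [432.7, -224.3, 8.7]
tcp_rot: [3.141, 0.003, 2.992]
contact_force: [-0.4, -0.1, -2.3]
grip_width: 0.241
at [ 432.7 -224.3    8.7] yaw 171.4 F [-0.4 -0.1 -2.3] grip 21.9
turn [ 0.02  0.18 -0.16] shift [ 0.06 -0.08  0.07]
```

```bash
python3 -m crank '[[[0,0,0],[0,0,0.1],1],[[0,0,0],[0,0,0.1],1],[[0,0,0],[0,0,0],1],[[0,0,0],[0,0,0],0.4],[[0,0,0],[0,0,0],0]]'
python3 -m crank '[[[0,0,0],[0,0,0],-0.3],[[0,0,0],[0,0,0],-0.3],[[0,0,0],[0,0,0],-0.3],[[0,0,0],[0,0,0],-0.3],[[0,0,0],[0,0,0],-0.3]]'
python3 -c "
from h import *
go([432,-225,120],171.6)"
```

```text
time: 21.77
tcp_pos: [433.6, -224.7, 8.3]
tcp_rot: [-3.142, 0.004, 2.992]
contact_force: [-1.1, -0.8, -0.1]
grip_width: 0.343
time: 22.18
tcp_pos: [433.8, -224.9, 8.3]
tcp_rot: [-3.141, 0.005, 2.992]
contact_force: [0.0, -0.1, 0.3]
grip_width: 0.649
at [ 433.8 -224.9    8.3] yaw 171.4 F [ 0.  -0.1  0.3] grip 59.0
turn [-0.01  0.27 -0.15] shift [  0.13  -0.04 -11.17]
```

```bash
python3 -m crank '[[[0,0,0],[0,0,-2],-0.3],[[0,0,0],[0,0,-4],-0.3],[[0,0,0],[0,0,-4],-0.3],[[0,0,0],[0,0,-4],-0.3],[[0,0,0],[0,0,-4],-0.3]]'|sed -n 2p
python3 -m crank '[[[0,0,0],[-2,-2,0],-0.3],[[0,0,0],[-2,-2,0],-0.3],[[0,0,0],[-2,-2,0],-0.3],[[0,0,0],[-2,-2,0],-0.3],[[0,0,0],[-1,-1,0],-0.3]]'|sed -n 2p
python3 - <<'E'
from h import *
np.set_printoptions(precision=1,suppress=True)
go([560,-360,200],171.6)
s=shot("scene","s10.png"); w=shot("wrist","w10.png")
S=cv2.resize(s["img"][95:375,60:470],(615,420),interpolation=cv2.INTER_CUBIC)
W=cv2.resize(w["img"],None,fx=.42,fy=.42)
im=np.zeros((600,800,3),np.uint8);im[:420,:615]=S;im[422:422+W.shape[0],:W.shape[1]]=W[:178]
W2=w["img"]; 
cv2.imwrite("pics/c10.png",im[:,:,::-1])
E
```

```text
tcp_pos: [428.2, -222.0, 186.8]
tcp_pos: [509.8, -329.2, 202.2]
at [ 509.8 -329.2  202.2] yaw 171.6 F [-0.6 -0.5 -0.2] grip 59.0
turn [-0.2  0.6 -0. ] shift [-5.4 -2.3  0.3]
```

View pics/c10.png

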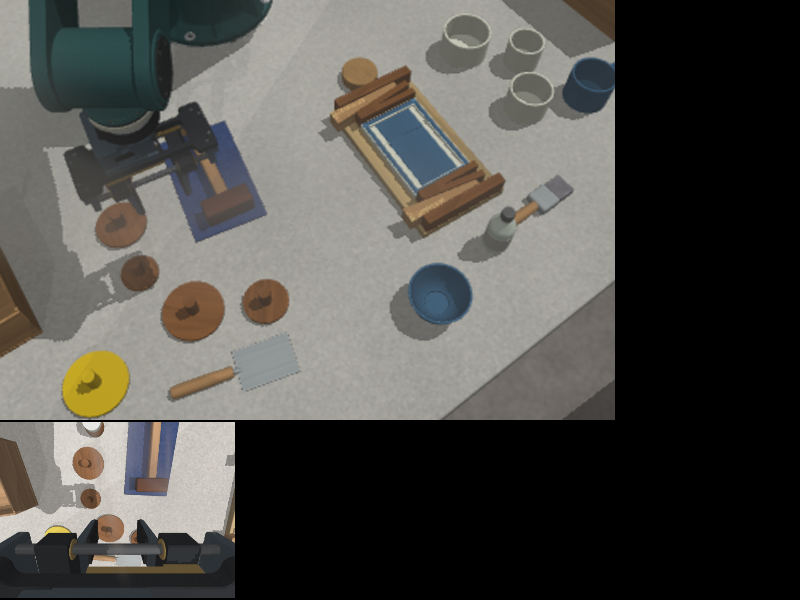

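The mallet lies flat on its mat at (228,200) and the pots, lids and the rest are in place. One picture is left, so lids get measured numerically from the wrist and scene masks.

```bash
cat >> h.py <<'E'
def lids(c,z=11,amin=250):
    hsv=cv2.cvtColor(c["img"],cv2.COLOR_RGB2HSV)
    m=((hsv[...,0]<16)&(hsv[...,1]>95)).astype(np.uint8); m=cv2.morphologyEx(m,cv2.MORPH_OPEN,np.ones((3,3),np.uint8))
    for k in cv2.findContours(m,0,1)[0]:
        if cv2.contourArea(k)<amin: continue
        k=cv2.convexHull(k)
        X=np.array([ray(c,p[0],z)[:2] for p in k],np.float32); (a,b),r=cv2.minEnclosingCircle(X)
        e=cv2.fitEllipse(X) if len(X)>5 else None
        if r<70: print("blob px",k.mean((0,1)).round(),"circ",np.round([a,b,2*r],1),"ell",np.round([*e[0],*e[1]],1))
E
python3 - <<'E'
from h import *
np.set_printoptions(precision=1,suppress=True)
print("scene");lids(shot("scene"));print("wrist");lids(shot("wrist"),amin=400);print("side");lids(shot("side"))
E
```

```text
scene
blob px [188. 302.] circ [ 601.6 -371.5   97.2] ell [ 601.6 -371.2   95.8   96.7]
blob px [236. 296.] circ [ 655.2 -269.3   72.8] ell [ 655.2 -269.3   71.2   72.1]
wrist
blob px [244. 326.] circ [ 712.8 -407.6   76.8] ell [ 710.6 -409.6   25.7   96.3]
blob px [266. 258.] circ [ 600.7 -371.    97.7] ell [ 601.  -368.5   90.9   98.4]
blob px [215. 185.] circ [ 493.3 -410.4   61.3] ell [ 493.4 -410.2   60.2   61. ]
blob px [ 33. 203.] circ [ 461.7 -663.3  120.1] ell [ 680.8 -202.6  188.2  898.5]
blob px [340. 153.] circ [ 478.6 -243.4   57.9] ell [ 479.9 -249.7   38.9   61.7]
blob px [201. 102.] circ [ 395.1 -395.5   84.8] ell [ 394.9 -398.    77.9   85.9]
blob px [370.  40.] circ [ 355.2 -205.1   70.7] ell [ 344.1 -202.5   19.8   92.2]
side
blob px [321. 334.] circ [ 393.1 -397.7   84.9] ell [ 393.4 -398.2   82.    84.3]
blob px [352. 314.] circ [ 491.7 -413.2   59.4] ell [ 491.3 -413.    57.2   58.7]
blob px [368. 283.] circ [ 597.8 -374.1   96.4] ell [ 598.7 -374.4   92.5   95.9]
blob px [299. 274.] circ [ 480.4 -226.2   97.9] ell [ 476.7 -226.3   79.3   99. ]
```

```bash
python3 -c "
from h import *
go([600,-372,100],171.6)"
```

```text
at [ 507.4 -326.3  201. ] yaw 171.6 F [-0.1  0.1  0.1] grip 59.2
turn [-0.09  0.42 -0.02] shift [-9.76 -3.15 10.18]
```

```bash
python3 -m crank '[[[0,0.4,0],[-2,-0.6,0.5],-0.3],[[0,0,0],[-2.5,-0.8,2.5],-0.3],[[0,0,0],[-2.5,-0.8,2.5],-0.3],[[0,0,0],[-2.5,-0.8,2.5],-0.3],[[0,0,0],[0,0,1],-0.3]]'|sed -n 2p
python3 -m crank '[[[0,0,0],[0,0,0],-0.3],[[0,0,0],[0,0,0],-0.3],[[0,0,0],[0,0,0],-0.3],[[0,0,0],[0,0,0],-0.3],[[0,0,0],[0,0,0],-0.3]]'|sed -n 2p
python3 -c "
from h import *
go([600,-372,18],171.6)"
```

```text
tcp_pos: [598.8, -368.2, 111.7]
tcp_pos: [595.5, -364.7, 111.3]
at [ 595.5 -364.7  111.3] yaw 171.7 F [-0.5 -0.1  0.3] grip 59.3
turn [-0.08 -0.01  0.15] shift [-0.55 -0.64  9.34]
```

```bash
python3 -m crank '[[[0,0,0],[-0.5,-0.6,1],-0.3],[[0,0,0],[0,0,1.5],-0.3],[[0,0,0],[0,0,1.5],-0.3],[[0,0,0],[0,0,1],-0.3],[[0,0,0],[0,0,0],-0.3]]'|sed -n 2p
python3 -c "
from h import *
go([600,-372,18],171.6)"
```

```text
tcp_pos: [600.1, -372.7, 59.2]
at [ 600.1 -372.7   59.2] yaw 171.7 F [-0.4 -0.  -0.3] grip 59.2
turn [-0.19  0.2   0.12] shift [0.04 0.09 4.12]
```

```bash
python3 -m crank '[[[0,0,0],[0,0,1.3],-0.3],[[0,0,0],[0,0,1.2],-0.3],[[0,0,0],[0,0,0.8],-0.3],[[0,0,0],[0,0,0.3],-0.3],[[0,0,0],[0,0,0],-0.3]]'|sed -n 2p
python3 -c "
from h import *
go([600,-372,18],171.6)"
```

```text
tcp_pos: [599.1, -372.1, 16.8]
at [ 599.1 -372.1   16.8] yaw 171.7 F [-0.  -0.2  0.3] grip 59.0
turn [-0.1   0.02  0.12] shift [-0.09  0.02 -0.12]
```

```bash
python3 -m crank '[[[0,0,0],[0,0,0],1],[[0,0,0],[0,0,0],1],[[0,0,0],[0,0,0],1],[[0,0,0],[0,0,0],1],[[0,0,0],[0,0,0],1]]' >/dev/null
python3 -m crank '[[[0,0,0],[0,0,0],1],[[0,0,0],[0,0,0],1],[[0,0,0],[0,0,0],1],[[0,0,0],[0,0,0],1],[[0,0,0],[0,0,0],1]]'
python3 -m crank '[[[0,0,0],[0,0,-1],1],[[0,0,0],[0,0,-2],1],[[0,0,0],[0,0,-3],1],[[0,0,0],[0,0,-3],1],[[0,0,0],[0,0,-3],1]]'
python3 -m crank '[[[0,0,0],[0,0,-3],1],[[0,0,0],[0,0,0],1],[[0,0,0],[0,0,0],1],[[0,0,0],[0,0,0],1],[[0,0,0],[0,0,0],1]]'
python3 -c "
from h import *
go([590,300,150],171.6)
go([520,300,150],171.6)"
```

```text
time: 25.77
tcp_pos: [600.2, -372.7, 19.0]
tcp_rot: [-3.139, 0.003, 2.997]
contact_force: [0.6, 0.5, -1.3]
grip_width: 0.212
time: 26.18
tcp_pos: [596.0, -369.7, 137.6]
tcp_rot: [3.139, -0.008, 2.997]
contact_force: [0.4, 0.2, -1.5]
grip_width: 0.21
time: 26.6
tcp_pos: [598.7, -371.5, 179.3]
tcp_rot: [-3.139, 0.001, 2.997]
contact_force: [-0.2, 0.1, -2.4]
grip_width: 0.211
at [ 598.7 -371.5  179.3] yaw 171.7 F [-0.2  0.1 -2.4] grip 19.2
turn [-0.13  0.08  0.12] shift [10.53 66.33  2.76]
at [ 598.7 -371.5  179.3] yaw 171.7 F [-0.2  0.1 -2.4] grip 19.2
turn [-0.13  0.08  0.12] shift [17.45 65.32  2.75]
```

```bash
cat >> h.py <<'E'
def rim(c,g,R,z=60,n=48,w=8):
    """centre of pot rim: radial brightness ridge on plane z near guess g, robust circle fit"""
    from scipy.optimize import least_squares
    I=cv2.GaussianBlur(c["img"].mean(2).astype(np.float32),(0,0),0.7); g=np.array(g,float)
    for it in range(4):
        P=[]
        for a in np.linspace(0,2*np.pi,n,endpoint=False):
            u=np.array([np.cos(a),np.sin(a)]); rr=np.linspace(R-2-w,R-2+w,33)
            q=np.array([pix(c,[*(g+r*u),z]) for r in rr],np.float32)
            v=cv2.remap(I,q[:,:1],q[:,1:],cv2.INTER_LINEAR)[:,0]
            k=v.argmax()
            if 0<k<32 and v[k]-min(v[0],v[-1])>10: P.append(g+rr[k]*u)
        if len(P)<8: return None,len(P)
        P=np.array(P); f=least_squares(lambda x:np.hypot(*(P-x[:2]).T)-x[2],[*g,R-2],loss="soft_l1",f_scale=1)
        g=f.x[:2]
    return np.round([*g,f.x[2]*2],1),len(P),round(float(np.median(np.abs(f.fun))),2)
E
python3 - <<'E'
from h import *
s=shot("scene");d=shot("side")
for n,g,R in (("P1",(437,339),46),("P2",(526,413),34),("P3",(613,339),40)):
    for c in (s,d):
        print(n,rim(c,g,R),rim(c,g,R,w=12))
E
```

```text
P1 (array([433.7, 344.5,  90. ]), 44, 0.58) (array([433.6, 344.5,  89.7]), 42, 0.87)
P1 (array([435.2, 342.6,  92.1]), 43, 1.49) (array([435.2, 342.6,  92.3]), 45, 0.9)
P2 (array([521.3, 418.5,  65.6]), 44, 0.73) (array([521.2, 418.3,  65.7]), 44, 0.74)
P2 (array([525.8, 413.4,  67.5]), 36, 2.13) (array([526.4, 414.2,  66.9]), 37, 2.19)
P3 (array([612.1, 343.3,  76. ]), 45, 0.53) (array([611.9, 343.1,  76.3]), 46, 0.84)
P3 (array([612. , 336.9,  70.9]), 32, 0.99) (array([612.2, 336.5,  70.9]), 30, 1.22)
```

```bash
for k in 1 ; do python3 -m crank '[[[0,0,0],[0.5,2,-0.2],1],[[0,0,0],[0.8,3.5,-0.2],1],[[0,0,0],[0.8,3.5,-0.2],1],[[0,0,0],[0.8,3.5,-0.2],1],[[0,0,0],[0.8,3.5,-0.2],1]]'|sed -n 2,3p; done
python3 -m crank '[[[0,0,0],[0.8,3.5,-0.2],1],[[0,0,0],[0.8,3.5,-0.2],1],[[0,0,0],[0.8,3.5,-0.2],1],[[0,0,0],[0.8,3.5,-0.2],1],[[0,0,0],[0.8,3.5,-0.2],1]]'|sed -n 2,3p
python3 -m crank '[[[0,0,0],[0.8,3.5,-0.2],1],[[0,0,0],[0.8,3.5,-0.2],1],[[0,0,0],[0.8,3.5,-0.2],1],[[0,0,0],[0.8,3.5,-0.2],1],[[0,0,0],[0.8,3.5,-0.2],1]]'|sed -n 2,3p
python3 -m crank '[[[0,0,0],[0.8,3.5,-0.2],1],[[0,0,0],[0.8,3.5,-0.2],1],[[0,0,0],[0.8,3.5,-0.2],1],[[0,0,0],[0.8,3.5,-0.2],1],[[0,0,0],[0.8,2.5,0],1]]'|sed -n 2,3p
python3 -c "
from h import *
go([535,345,200],171.6)"
```

```text
tcp_pos: [582.2, -207.2, 182.6]
tcp_rot: [-3.141, -0.006, 2.99]
tcp_pos: [564.4, -19.6, 188.3]
tcp_rot: [-3.142, -0.014, 2.989]
tcp_pos: [546.9, 167.9, 195.1]
tcp_rot: [-3.14, -0.021, 2.988]
tcp_pos: [528.4, 346.5, 199.6]
tcp_rot: [-3.136, -0.027, 2.989]
at [528.4 346.5 199.6] yaw 171.3 F [ 0.5 -0.5 -0.1] grip 19.5
turn [-0.32 -1.55 -0.34] shift [-0.67 -0.05 -0.06]
```

```bash
python3 -m crank '[[[-0.3,-1.5,-0.3],[-0.6,0,0],1],[[0,0,0],[0,0,0],1],[[0,0,0],[0,0,0],1],[[0,0,0],[0,0,0],1],[[0,0,0],[0,0,0],1]]'|sed -n 2,3p
python3 - <<'E'
from h import *
go([435,343,100],171.6)
w=shot("wrist","w11.png");W=cv2.resize(w["img"],None,fx=1.4,fy=1.4);cv2.imwrite("pics/c11.png",W[:,:,::-1])
for n,g,R in (("P1",(435,342),46),("P2",(524,416),34)):
    print(n,rim(w,g,R),rim(w,g,R,w=12),pix(w,[*g,60]))
E
```

```text
tcp_pos: [531.7, 348.6, 195.3]
tcp_rot: [-3.138, -0.006, 2.999]
at [531.7 348.6 195.3] yaw 171.8 F [ 0.   1.  -1.9] grip 19.3
turn [-0.22 -0.33  0.21] shift [ 9.44 -1.89  9.59]
P1 (array([436.9, 341. ,  87.9]), 48, 0.04) (array([436.8, 341. ,  88. ]), 41, 0.02) [259.16832439 109.0862592 ]
P2 (array([523.6, 419. ,  61.2]), 33, 0.65) (array([524.1, 422.9,  55.6]), 38, 1.55) [340.48172607 185.23151877]
```

View pics/c11.png

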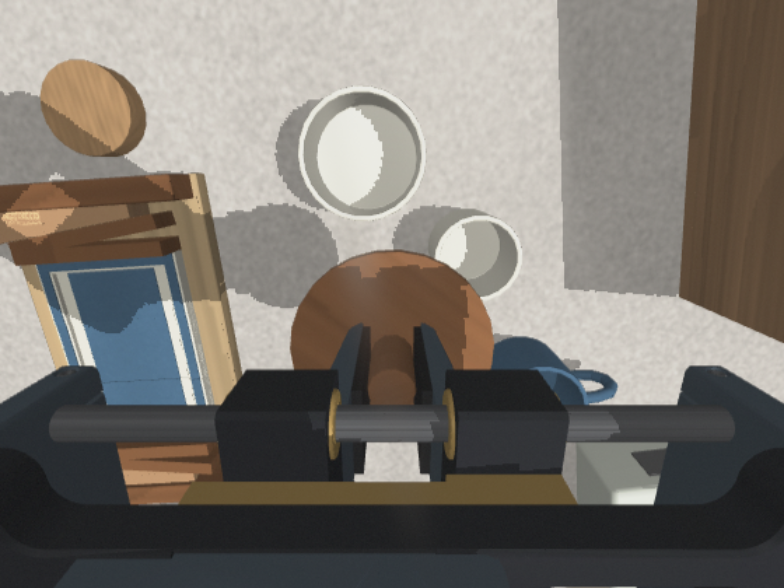

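Wrist view: the largest pot's rim is at (362,152) and P2's at (480,257), with the held lid at (390,330). The rim fit gives P1 = (436.9, 341.0), 87.9 mm across the rim middle (88 expected), so go above it.

```bash
python3 -m crank '[[[0,0,0],[1.8,-0.4,0],1],[[0,0,0],[2,-0.5,0.5],1],[[0,0,0],[2,-0.5,1],1],[[0,0,0],[2,-0.5,1.5],1],[[0,0,0],[1,0,1.5],1]]'|sed -n 2,3p
python3 -m crank '[[[0,0,0],[0,0,0.5],1],[[0,0,0],[0,0,0],1],[[0,0,0],[0,0,0],1],[[0,0,0],[0,0,0],1],[[0,0,0],[0,0,0],1]]'|sed -n 2,3p
python3 -c "
from h import *
go([436.8,341,90],171.6)"
```

```text
tcp_pos: [443.2, 338.9, 152.6]
tcp_rot: [-3.141, -0.002, 2.991]
tcp_pos: [443.4, 336.7, 147.0]
tcp_rot: [-3.14, -0.004, 2.988]
at [443.4 336.7 147. ] yaw 171.2 F [ 0.3  0.1 -1.3] grip 19.0
turn [-0.1  -0.22 -0.38] shift [0.7  0.33 5.7 ]
```

```bash
python3 -m crank '[[[0,0,-0.4],[0.7,0.3,1],1],[[0,0,0],[0,0,1.5],1],[[0,0,0],[0,0,1.5],1],[[0,0,0],[0,0,0.8],1],[[0,0,0],[0,0,0],1]]'|sed -n 2,3p
python3 -c "
from h import *
go([436.8,341,85],171.6)"
```

```text
tcp_pos: [438.8, 342.8, 98.2]
tcp_rot: [3.139, 0.0, 2.995]
at [438.8 342.8  98.2] yaw 171.6 F [-0.5  0.1 -1. ] grip 19.4
turn [0.13 0.01 0.02] shift [ 0.17 -0.21  1.32]
```

```bash
python3 -m crank '[[[0,0,0],[0.2,-0.2,0],1],[[0,0,0],[0,0,0.6],1],[[0,0,0],[0,0,0.5],1],[[0,0,0],[0,0,0],1],[[0,0,0],[0,0,0],1]]'|sed -n 2,3p
python3 -c "
from h import *
go([436.8,341,75],171.6)"
```

```text
tcp_pos: [436.7, 341.7, 87.1]
tcp_rot: [3.138, 0.001, 2.996]
at [436.7 341.7  87.1] yaw 171.6 F [-0.1 -0.3 -0.9] grip 19.4
turn [0.18 0.06 0.04] shift [-0.02 -0.07  1.21]
```

```bash
python3 -m crank '[[[0,0,0],[0,0,0.4],1],[[0,0,0],[0,-0.1,0.3],1],[[0,0,0],[0,0,0.3],1],[[0,0,0],[0,0,0.2],1],[[0,0,0],[0,0,0],1]]'|sed -n 2,4p
python3 -c "
from h import *
go([436.8,341,74],171.6)"
```

```text
tcp_pos: [437.1, 340.9, 74.7]
tcp_rot: [3.137, 0.002, 2.996]
contact_force: [-1.0, 0.5, -0.6]
at [437.1 340.9  74.7] yaw 171.6 F [-1.   0.5 -0.6] grip 19.4
turn [0.24 0.12 0.03] shift [0.03 0.01 0.07]
```

```bash
python3 -m crank '[[[0,0,0],[0,0,0.1],1],[[0,0,0],[0,0,0.1],1],[[0,0,0],[0,0,0],1],[[0,0,0],[0,0,0],0.5],[[0,0,0],[0,0,0],0.2]]'|sed -n 2,5p
python3 -m crank '[[[0,0,0],[0,0,0],-0.3],[[0,0,0],[0,0,0],-0.3],[[0,0,0],[0,0,0],-0.3],[[0,0,0],[0,0,0],-0.3],[[0,0,0],[0,0,0],-0.3]]'|sed -n 2,5p
python3 -m crank '[[[0,0,0],[0,0,-1],-0.3],[[0,0,0],[0,0,-3],-0.3],[[0,0,0],[0,0,-3],-0.3],[[0,0,0],[0,0,-3],-0.3],[[0,0,0],[0,0,-2],-0.3]]'|sed -n 2,5p
python3 -m crank '[[[0,0,0],[-2,0,0],-0.3],[[0,0,0],[-2,0,0],-0.3],[[0,0,0],[-2,0,0],-0.3],[[0,0,0],[-2,0,0],-0.3],[[0,0,0],[-1,0,0],-0.3]]'|sed -n 2,5p
python3 - <<'E'
from h import *
go([654,-270.5,200],171.6)
w=shot("wrist","w12.png");lids(w,66,400)
print("P1 rim?",rim(w,(437,341),46),"P2",rim(w,(524,417),34))
print("scene");lids(shot("scene"),66)
E
```

```text
tcp_pos: [437.7, 341.5, 74.2]
tcp_rot: [3.137, 0.003, 2.996]
contact_force: [0.2, 0.3, -0.2]
grip_width: 0.294
tcp_pos: [437.9, 341.6, 74.1]
tcp_rot: [3.137, 0.003, 2.995]
contact_force: [0.0, -0.7, 0.1]
grip_width: 0.638
tcp_pos: [434.7, 339.1, 196.1]
tcp_rot: [-3.14, -0.004, 2.995]
contact_force: [-0.0, -0.3, 0.5]
grip_width: 0.649
tcp_pos: [527.7, 327.5, 207.9]
tcp_rot: [3.135, 0.005, 2.998]
contact_force: [-0.5, -0.8, 0.2]
grip_width: 0.65
at [527.7 327.5 207.9] yaw 171.8 F [-0.5 -0.8  0.2] grip 59.1
turn [0.35 0.27 0.18] shift [-21.04 -57.38   0.53]
blob px [547. 195.] circ [562.5 622.8  74.9] ell [562.9 625.3  24.3  80.2]
blob px [544. 113.] circ [472.8 621.5  77.7] ell [474.8 615.4  34.6  82.2]
blob px [279. 118.] circ [438.  341.9  96.9] ell [438.  341.9  94.2  97.2]
P1 rim? (None, 6) P2 (array([524.6, 418. ,  62.8]), 48, 0.63)
scene
blob px [235. 296.] circ [ 675.8 -276.4   68.6] ell [ 675.7 -276.5   67.1   68.2]
blob px [372. 114.] circ [437.2 340.2  99.1] ell [437.8 340.6  95.6  98.6]
```

The largest lid is seated: flange circle 97 mm at z=66, centred on the pot. Next is lid D (second).

```bash
python3 -m crank '[[[0,0,0],[-0.7,-2,0],-0.3],[[0,0,0],[-1.3,-3.4,0],-0.3],[[0,0,0],[-1.3,-3.4,0],-0.3],[[0,0,0],[-1.3,-3.4,0],-0.3],[[0,0,0],[-1.3,-3.4,0],-0.3]]'|sed -n 2,3p
python3 -m crank '[[[0,0,0],[-1.3,-3.4,0],-0.3],[[0,0,0],[-1.3,-3.4,0],-0.3],[[0,0,0],[-1.3,-3.4,0],-0.3],[[0,0,0],[-1.3,-3.4,0],-0.3],[[0,0,0],[-1.3,-3.4,0],-0.3]]'|sed -n 2,3p
python3 -m crank '[[[0,0,0],[-1.3,-3.4,0],-0.3],[[0,0,0],[-1.3,-3.4,0],-0.3],[[0,0,0],[-1.3,-3.4,0],-0.3],[[0,0,0],[-1.3,-3.4,0],-0.3],[[0,0,0],[-1.3,-3.4,1],-0.3]]'|sed -n 2,3p
python3 -c "
from h import *
lids(shot('scene'))
go([654,-270.5,100],171.6)"
```

```text
tcp_pos: [558.2, 165.4, 206.4]
tcp_rot: [3.136, 0.001, 3.005]
tcp_pos: [594.5, -17.7, 205.8]
tcp_rot: [3.136, -0.002, 3.008]
tcp_pos: [633.3, -200.0, 196.6]
tcp_rot: [3.135, -0.003, 3.009]
blob px [237. 296.] circ [ 655.4 -269.1   72.6] ell [ 655.7 -269.    69.3   72.6]
blob px [373. 116.] circ [403.7 383.9 104.1] ell [403.4 383.8 101.  104. ]
at [ 633.4 -204.8  193.9] yaw 172.3 F [-4.8 -3.5 -2.4] grip 59.3
turn [ 0.31 -0.23  0.71] shift [-2.96 -6.29  9.34]
```

```bash
python3 -m crank '[[[0.3,-0.2,0.7],[-0.9,-1.8,1],-0.3],[[0,0,0],[-0.9,-2,2],-0.3],[[0,0,0],[-0.9,-2,2.5],-0.3],[[0,0,0],[0,0,2.5],-0.3],[[0,0,0],[0,0,1],-0.3]]'|sed -n 2,3p
python3 -m crank '[[[0,0,0],[0,0,0],-0.3],[[0,0,0],[0,0,0],-0.3],[[0,0,0],[0,0,0],-0.3],[[0,0,0],[0,0,0],-0.3],[[0,0,0],[0,0,0],-0.3]]'|sed -n 2,3p
python3 -c "
from h import *
go([654.3,-270,18],171.6)"
```

```text
tcp_pos: [651.0, -268.5, 102.9]
tcp_rot: [3.141, 0.001, 2.991]
tcp_pos: [649.8, -264.8, 104.3]
tcp_rot: [3.141, -0.001, 2.993]
at [ 649.8 -264.8  104.3] yaw 171.5 F [ 0.3 -0.1 -1.3] grip 58.9
turn [ 0.06 -0.08 -0.09] shift [-0.53 -0.46  8.63]
```

```bash
python3 -m crank '[[[0,0,0],[-0.5,-0.5,1],-0.3],[[0,0,0],[0,0,1.5],-0.3],[[0,0,0],[0,0,1.5],-0.3],[[0,0,0],[0,0,0.5],-0.3],[[0,0,0],[0,0,0],-0.3]]'|sed -n 2,3p
python3 -c "
from h import *
go([654.3,-270,18],171.6)"
```

```text
tcp_pos: [655.8, -270.9, 57.2]
tcp_rot: [3.142, 0.002, 2.994]
at [ 655.8 -270.9   57.2] yaw 171.6 F [ 0.2 -1.4  0.7] grip 59.1
turn [ 0.    0.13 -0.04] shift [0.17 0.06 3.92]
```

```bash
python3 -m crank '[[[0,0,0],[0.1,0,1.2],-0.3],[[0,0,0],[0,0,1.2],-0.3],[[0,0,0],[0,0,0.8],-0.3],[[0,0,0],[0,0,0.3],-0.3],[[0,0,0],[0,0,0],-0.3]]'|sed -n 2,3p
python3 -m crank '[[[0,0,0],[0,0,0],1],[[0,0,0],[0,0,0],1],[[0,0,0],[0,0,0],1],[[0,0,0],[0,0,0],1],[[0,0,0],[0,0,0],1]]' >/dev/null
python3 -m crank '[[[0,0,0],[0,0,0],1],[[0,0,0],[0,0,0],1],[[0,0,0],[0,0,0],1],[[0,0,0],[0,0,0],1],[[0,0,0],[0,0,0],1]]'
python3 -m crank '[[[0,0,0],[0,0,-1],1],[[0,0,0],[0,0,-2],1],[[0,0,0],[0,0,-3],1],[[0,0,0],[0,0,-3],1],[[0,0,0],[0,0,-3],1]]'
python3 -m crank '[[[0,0,0],[0,0,-3],1],[[0,0,0],[0,0,-1],1],[[0,0,0],[0,0,0],1],[[0,0,0],[0,0,0],1],[[0,0,0],[0,0,0],1]]'
python3 -c "
from h import *
go([625,417,200],171.6)"
```

```text
tcp_pos: [653.6, -270.3, 16.4]
tcp_rot: [3.141, -0.001, 2.994]
time: 36.48
tcp_pos: [654.8, -270.8, 18.4]
tcp_rot: [3.142, 0.002, 2.994]
contact_force: [-0.7, -1.2, -1.2]
grip_width: 0.211
time: 36.9
tcp_pos: [650.4, -268.9, 137.2]
tcp_rot: [3.138, -0.01, 2.994]
contact_force: [-0.7, 0.0, -1.0]
grip_width: 0.21
time: 37.32
tcp_pos: [652.9, -270.1, 187.7]
tcp_rot: [3.141, -0.0, 2.994]
contact_force: [0.6, -0.1, -1.1]
grip_width: 0.211
at [ 652.9 -270.1  187.7] yaw 171.5 F [ 0.6 -0.1 -1.1] grip 19.2
turn [ 0.04 -0.02 -0.05] shift [12.86 67.55 -1.18]
```

```bash
python3 -m crank '[[[0,0,0],[0.4,2,-0.2],1],[[0,0,0],[0.6,3.5,-0.2],1],[[0,0,0],[0.6,3.5,-0.2],1],[[0,0,0],[0.6,3.5,-0.2],1],[[0,0,0],[0.6,3.5,-0.2],1]]'|sed -n 2,3p
python3 -m crank '[[[0,0,0],[0.6,3.5,-0.2],1],[[0,0,0],[0.6,3.5,-0.2],1],[[0,0,0],[0.6,3.5,-0.2],1],[[0,0,0],[0.6,3.5,-0.2],1],[[0,0,0],[0.6,3.5,-0.2],1]]'|sed -n 2,3p
python3 -m crank '[[[0,0,0],[0.6,3.5,-0.2],1],[[0,0,0],[0.6,3.5,-0.2],1],[[0,0,0],[0.6,3.5,-0.2],1],[[0,0,0],[0.6,3.5,-0.2],1],[[0,0,0],[0.6,3.5,-0.2],1]]'|sed -n 2,3p
python3 -m crank '[[[0,0,0],[0.6,3.5,-0.2],1],[[0,0,0],[0.6,3.5,-0.2],1],[[0,0,0],[0.6,3.5,-0.2],1],[[0,0,0],[0.6,2.5,0],1],[[0,0,0],[0,0,0],1]]'|sed -n 2,3p
python3 -c "
from h import *
go([625,417,200],171.6)
w=shot('wrist','w13.png')
print(rim(w,(524,417),34),rim(w,(524,417),34,w=12))
go([524,417,120],171.6)"
```

```text
tcp_pos: [644.5, -107.4, 188.2]
tcp_rot: [3.14, -0.012, 2.986]
tcp_pos: [635.9, 78.6, 189.3]
tcp_rot: [-3.141, -0.025, 2.985]
tcp_pos: [627.6, 264.2, 190.0]
tcp_rot: [-3.136, -0.038, 2.985]
tcp_pos: [618.4, 407.3, 185.1]
tcp_rot: [-3.129, -0.049, 2.988]
at [618.4 407.3 185.1] yaw 171.2 F [ 0.1 -0.7 -0.9] grip 19.1
turn [-0.73 -2.79 -0.36] shift [-0.43  1.04 -1.53]
(array([523.6, 416.8,  63.9]), 42, 0.07) (array([523.5, 416.8,  64. ]), 31, 0.0)
at [618.3 405.4 184.6] yaw 171.2 F [-0.8 -0.4 -1.2] grip 19.5
turn [-0.79 -2.82 -0.37] shift [ 9.17 -0.2   6.92]
```

```bash
python3 -m crank '[[[-0.7,-2.8,-0.3],[1.8,-0.2,0],1],[[0,0,0],[2,0,0.5],1],[[0,0,0],[2,0,1],1],[[0,0,0],[2,0,1.5],1],[[0,0,0],[1,0,1.5],1]]'|sed -n 2,3p
python3 -m crank '[[[0,0,0],[0,0,0],1],[[0,0,0],[0,0,0],1],[[0,0,0],[0,0,0],1],[[0,0,0],[0,0,0],1],[[0,0,0],[0,0,0],1]]'|sed -n 2,3p
python3 -c "
from h import *
go([523.6,416.8,95],171.6)"
```

```text
tcp_pos: [528.6, 411.9, 133.8]
tcp_rot: [-3.136, -0.001, 2.992]
tcp_pos: [526.9, 407.4, 129.3]
tcp_rot: [-3.13, -0.007, 2.99]
at [526.9 407.4 129.3] yaw 171.3 F [ 0.4  0.2 -2. ] grip 19.3
turn [-0.67 -0.42 -0.28] shift [0.45 0.92 3.42]
```

```bash
python3 -m crank '[[[-0.6,-0.4,-0.3],[0.4,0.8,0.5],1],[[0,0,0],[0,0.2,1],1],[[0,0,0],[0,0,1],1],[[0,0,0],[0,0,0.5],1],[[0,0,0],[0,0,0],1]]'|sed -n 2,3p
python3 -c "
from h import *
go([523.6,416.8,85],171.6)"
```

```text
tcp_pos: [526.5, 419.4, 97.7]
tcp_rot: [3.139, 0.003, 2.995]
at [526.5 419.4  97.7] yaw 171.6 F [ 0.7  0.1 -1.1] grip 19.2
turn [ 0.14  0.17 -0.  ] shift [ 0.26 -0.3   1.27]
```

```bash
python3 -m crank '[[[0,0,0],[0.3,-0.3,0],1],[[0,0,0],[0,0,0.6],1],[[0,0,0],[0,0,0.5],1],[[0,0,0],[0,0,0],1],[[0,0,0],[0,0,0],1]]'|sed -n 2,3p
python3 -c "
from h import *
go([523.6,416.8,74],171.6)"
```

```text
tcp_pos: [522.4, 416.2, 84.6]
tcp_rot: [3.14, 0.002, 2.995]
at [522.4 416.2  84.6] yaw 171.6 F [ 1.4  0.3 -0.1] grip 19.6
turn [0.07 0.11 0.  ] shift [-0.11  0.07  1.06]
```

```bash
python3 -m crank '[[[0,0,0],[0,0,0.3],1],[[0,0,0],[0,0,0.3],1],[[0,0,0],[0,0,0.2],1],[[0,0,0],[0,0,0.2],1],[[0,0,0],[0,0,0],1]]'|sed -n 2,4p
python3 -c "
from h import *
go([523.6,416.8,73],171.6)"
```

```text
tcp_pos: [522.8, 416.5, 74.2]
tcp_rot: [3.14, 0.003, 2.995]
contact_force: [0.7, 0.2, -0.3]
at [522.8 416.5  74.2] yaw 171.6 F [ 0.7  0.2 -0.3] grip 19.2
turn [ 0.11  0.15 -0.01] shift [-0.07  0.04  0.12]
```

```bash
python3 -m crank '[[[0,0,0],[0,0,0.1],1],[[0,0,0],[0,0,0.1],1],[[0,0,0],[0,0,0],1],[[0,0,0],[0,0,0],0.5],[[0,0,0],[0,0,0],0.2]]'|sed -n 2,5p
python3 -m crank '[[[0,0,0],[0,0,0],-0.3],[[0,0,0],[0,0,0],-0.3],[[0,0,0],[0,0,0],-0.3],[[0,0,0],[0,0,0],-0.3],[[0,0,0],[0,0,0],-0.3]]'|sed -n 2,5p
python3 -m crank '[[[0,0,0],[0,0,-1],-0.3],[[0,0,0],[0,0,-3],-0.3],[[0,0,0],[0,0,-3],-0.3],[[0,0,0],[0,0,-3],-0.3],[[0,0,0],[0,0,-3],-0.3]]'|sed -n 2,5p
python3 -m crank '[[[0,0,0],[-2,0,0],-0.3],[[0,0,0],[-2,-1,0],-0.3],[[0,0,0],[-2,-1,0],-0.3],[[0,0,0],[-2,-1,0],-0.3],[[0,0,0],[-1,0,0],-0.3]]'|sed -n 2,5p
python3 - <<'E'
from h import *
go([400,-380,200],171.6)
w=shot("wrist","w14.png");lids(w,66,400)
s=shot("scene");print("scene");lids(s,66);print("P3",rim(s,(612,341),40));print("lids on table");lids(s,11);print("side");lids(shot("side"))
E
```

```text
tcp_pos: [523.5, 417.0, 73.7]
tcp_rot: [3.139, 0.003, 2.995]
contact_force: [0.2, 0.0, 0.3]
grip_width: 0.3
tcp_pos: [523.6, 417.1, 73.5]
tcp_rot: [3.139, 0.004, 2.995]
contact_force: [-0.3, -0.1, -0.2]
grip_width: 0.638
tcp_pos: [519.8, 414.2, 203.2]
tcp_rot: [-3.136, -0.005, 2.995]
contact_force: [0.5, 0.3, -0.3]
grip_width: 0.649
tcp_pos: [608.9, 373.4, 218.2]
tcp_rot: [3.137, 0.006, 2.998]
contact_force: [-0.6, -0.2, -0.5]
grip_width: 0.651
at [608.9 373.4 218.2] yaw 171.8 F [-0.6 -0.2 -0.5] grip 59.3
turn [0.26 0.34 0.2 ] shift [  9.94 -77.55   1.41]
blob px [299. 122.] circ [523.6 417.1  72.5] ell [527.1 413.7  60.4  74. ]
blob px [63. 70.] circ [462.2 156.3 130.3] ell [461.4 154.4  75.6 137.5]
blob px [219.  48.] circ [439.3 339.2  97.8] ell [439.1 339.4  96.3  97.4]
scene
blob px [ 42. 279.] circ [ 373.5 -619.5  134.8] ell [ 374.7 -619.9   29.8  143.5]
blob px [411. 121.] circ [520.3 420.7  85.2] ell [521.8 419.   69.7  83.1]
blob px [370. 115.] circ [439.3 338.8  98.6] ell [438.8 338.4  95.2  98.7]
P3 (array([612.3, 344.1,  75.4]), 43, 0.69)
lids on table
blob px [411. 121.] circ [490.8 468.6  90.2] ell [492.4 466.8  73.8  87.9]
blob px [370. 115.] circ [405.  381.9 104.4] ell [404.6 381.5 100.8 104.4]
side
blob px [321. 334.] circ [ 393.6 -397.9   84.4] ell [ 393.5 -398.1   82.1   84.1]
blob px [352. 315.] circ [ 491.6 -413.    60.8] ell [ 491.7 -413.5   58.1   60.7]
blob px [301. 274.] circ [ 480.4 -226.2   97.9] ell [ 478.4 -226.2   59.9   98.2]
blob px [174. 165.] circ [464.4 392.1 104. ] ell [464.  392.1  99.8 104.2]
```

```bash
python3 -m crank '[[[0,0,0],[0.2,-2,0],-0.3],[[0,0,0],[0.2,-3.6,0],-0.3],[[0,0,0],[0.2,-3.6,0],-0.3],[[0,0,0],[0.2,-3.6,0],-0.3],[[0,0,0],[0.2,-3.6,0],-0.3]]'|sed -n 2,3p
python3 -m crank '[[[0,0,0],[0.2,-3.6,0],-0.3],[[0,0,0],[0.2,-3.6,0],-0.3],[[0,0,0],[0.2,-3.6,0],-0.3],[[0,0,0],[0.2,-3.6,0],-0.3],[[0,0,0],[0.2,-3.6,0],-0.3]]'|sed -n 2,3p
python3 -m crank '[[[0,0,0],[0.5,-3.6,0],-0.3],[[0,0,0],[0.5,-3.6,0],-0.3],[[0,0,0],[0.5,-3.6,0],-0.3],[[0,0,0],[0.5,-3.6,0],-0.3],[[0,0,0],[0.5,-3.6,0],-0.3]]'|sed -n 2,3p
python3 -m crank '[[[0,0,0],[0.7,-3.6,0],-0.3],[[0,0,0],[0.7,-3.6,0],-0.3],[[0,0,0],[0.7,-3.6,0],-0.3],[[0,0,0],[0.7,-3,0],-0.3],[[0,0,0],[0,0,0],-0.3]]'|sed -n 2,3p
python3 -c "
from h import *
go([394,-397.7,100],171.6)"
```

```text
tcp_pos: [568.7, 217.7, 215.4]
tcp_rot: [3.137, 0.003, 3.008]
tcp_pos: [527.3, 37.7, 214.1]
tcp_rot: [3.137, 0.001, 3.014]
tcp_pos: [473.8, -140.2, 213.3]
tcp_rot: [3.136, 0.0, 3.02]
tcp_pos: [424.1, -278.9, 213.0]
tcp_rot: [3.136, 0.0, 3.021]
at [ 424.1 -278.9  213. ] yaw 173.1 F [ 0.3  0.4 -0.5] grip 59.0
turn [0.34 0.   1.5 ] shift [  1.56 -12.22  11.23]
```

```bash
python3 -m crank '[[[0.3,0,1.5],[0.3,-2.5,1],-0.3],[[0,0,0],[0.3,-3,2],-0.3],[[0,0,0],[0.3,-3,2.5],-0.3],[[0,0,0],[0.3,-3,2.5],-0.3],[[0,0,0],[0,-0.5,2],-0.3]]'|sed -n 2,3p
python3 -m crank '[[[0,0,0],[0,0,0.5],-0.3],[[0,0,0],[0,0,0],-0.3],[[0,0,0],[0,0,0],-0.3],[[0,0,0],[0,0,0],-0.3],[[0,0,0],[0,0,0],-0.3]]'|sed -n 2,3p
python3 -c "
from h import *
go([394,-397.7,58],171.6)"
```

```text
tcp_pos: [397.4, -397.4, 114.5]
tcp_rot: [-3.138, 0.008, 2.997]
tcp_pos: [397.6, -392.3, 107.7]
tcp_rot: [3.141, 0.003, 2.999]
at [ 397.6 -392.3  107.7] yaw 171.8 F [-0.2  0.8 -0.7] grip 59.0
turn [0.04 0.19 0.21] shift [ 0.3  -0.59  4.97]
```

```bash
python3 -m crank '[[[0,0,0],[0.3,-0.6,1],-0.3],[[0,0,0],[0,0,1.5],-0.3],[[0,0,0],[0,0,1.5],-0.3],[[0,0,0],[0,0,0.7],-0.3],[[0,0,0],[0,0,0],-0.3]]'|sed -n 2,3p
python3 -c "
from h import *
go([394,-397.7,18],171.6)"
```

```text
tcp_pos: [396.3, -399.1, 62.4]
tcp_rot: [-3.137, 0.01, 3.002]
at [ 396.3 -399.1   62.4] yaw 172.0 F [ 1.3 -1.   0.3] grip 59.1
turn [-0.27  0.57  0.42] shift [0.29 0.13 4.44]
```

```bash
python3 -m crank '[[[-0.2,0.5,0.4],[0.3,0.1,1.2],-0.3],[[0,0,0],[0,0,1.3],-0.3],[[0,0,0],[0,0,0.9],-0.3],[[0,0,0],[0,0,0.4],-0.3],[[0,0,0],[0,0,0],-0.3]]'|sed -n 2,3p
python3 -c "
from h import *
go([394,-397.7,18],171.6)"
```

```text
tcp_pos: [393.6, -398.1, 21.5]
tcp_rot: [-3.14, 0.001, 2.995]
at [ 393.6 -398.1   21.5] yaw 171.6 F [0.3 0.7 0.4] grip 59.5
turn [-0.09  0.07 -0.01] shift [-0.03  0.05  0.35]
```

```bash
python3 -m crank '[[[0,0,0],[0,0,0.3],1],[[0,0,0],[0,0,0],1],[[0,0,0],[0,0,0],1],[[0,0,0],[0,0,0],1],[[0,0,0],[0,0,0],1]]' >/dev/null
python3 -m crank '[[[0,0,0],[0,0,0],1],[[0,0,0],[0,0,0],1],[[0,0,0],[0,0,0],1],[[0,0,0],[0,0,0],1],[[0,0,0],[0,0,0],1]]'
python3 -m crank '[[[0,0,0],[0,0,-1],1],[[0,0,0],[0,0,-2],1],[[0,0,0],[0,0,-3],1],[[0,0,0],[0,0,-3],1],[[0,0,0],[0,0,-3],1]]'
python3 -m crank '[[[0,0,0],[0,0,-3],1],[[0,0,0],[0,0,-2],1],[[0,0,0],[0,0,0],1],[[0,0,0],[0,0,0],1],[[0,0,0],[0,0,0],1]]'
python3 -c "
from h import *
go([520,-50,210],171.6)
go([715,340,210],171.6)"
```

```text
time: 47.1
tcp_pos: [394.2, -398.7, 19.4]
tcp_rot: [-3.139, 0.003, 2.995]
contact_force: [0.4, 0.3, -1.7]
grip_width: 0.214
time: 47.52
tcp_pos: [391.0, -395.1, 139.7]
tcp_rot: [3.137, -0.007, 2.995]
contact_force: [-0.1, 0.6, -1.4]
grip_width: 0.212
time: 47.93
tcp_pos: [392.7, -396.9, 201.6]
tcp_rot: [-3.139, 0.002, 2.995]
contact_force: [0.3, 1.0, -1.6]
grip_width: 0.212
at [ 392.7 -396.9  201.6] yaw 171.6 F [ 0.3  1.  -1.6] grip 19.3
turn [-0.13  0.11 -0.01] shift [-7.52 36.18 -0.91]
at [ 392.7 -396.9  201.6] yaw 171.6 F [ 0.3  1.  -1.6] grip 19.3
turn [-0.13  0.11 -0.01] shift [-21.11  77.61  -0.98]
```

```bash
python3 -m crank '[[[0,0,0],[-1,2,-0.1],1],[[0,0,0],[-1,3.5,-0.1],1],[[0,0,0],[-1,3.5,-0.1],1],[[0,0,0],[-1,3.5,-0.1],1],[[0,0,0],[-1,3.5,-0.1],1]]'|sed -n 2,3p
python3 -m crank '[[[0,0,0],[-1,3.5,-0.1],1],[[0,0,0],[-1,3.5,-0.1],1],[[0,0,0],[-1,3.5,-0.1],1],[[0,0,0],[-1,3.5,-0.1],1],[[0,0,0],[-1,3.5,-0.1],1]]'|sed -n 2,3p
python3 -m crank '[[[0,0,0],[-1,3.5,-0.1],1],[[0,0,0],[-1,3.5,-0.1],1],[[0,0,0],[-1,3.5,-0.1],1],[[0,0,0],[-1,3.5,-0.1],1],[[0,0,0],[-1,3.5,-0.1],1]]'|sed -n 2,3p
python3 -m crank '[[[0,0,0],[-1,3.5,-0.1],1],[[0,0,0],[-1,3.5,-0.1],1],[[0,0,0],[-1,3.5,-0.1],1],[[0,0,0],[-1,3.5,0],1],[[0,0,0],[-1,3,0],1]]'|sed -n 2,3p
python3 -c "
from h import *
go([715,340,210],171.6)"
```

```text
tcp_pos: [463.4, -244.0, 200.3]
tcp_rot: [3.141, -0.006, 2.987]
tcp_pos: [538.1, -68.8, 198.1]
tcp_rot: [3.139, -0.017, 2.985]
tcp_pos: [612.8, 106.0, 194.2]
tcp_rot: [3.142, -0.028, 2.986]
tcp_pos: [686.8, 275.5, 185.2]
tcp_rot: [-3.136, -0.04, 2.987]
at [686.8 275.5 185.2] yaw 171.2 F [ 0.7 -0.6  0.3] grip 19.6
turn [-0.29 -2.29 -0.43] shift [-1.7   6.79 -2.58]
```

```bash
python3 -m crank '[[[-0.3,-2.2,-0.4],[-0.4,1.5,-1],1],[[0,0,0],[-0.5,2,-1],1],[[0,0,0],[-0.5,2,0],1],[[0,0,0],[-0.3,1,0],1],[[0,0,0],[0,0,0],1]]'|sed -n 2,3p
python3 -m crank '[[[0,0,0],[0,0,0],1],[[0,0,0],[0,0,0],1],[[0,0,0],[0,0,0],1],[[0,0,0],[0,0,0],1],[[0,0,0],[0,0,0],1]]'|sed -n 2,3p
python3 -c "
from h import *
w=shot('wrist','w15.png')
for g in ((612,341),(614,337),(610,344)): print(rim(w,g,40),rim(w,g,40,w=12))
go([612,341,120],171.6)"
```

```text
tcp_pos: [712.5, 344.5, 195.6]
tcp_rot: [-3.137, -0.007, 2.999]
tcp_pos: [710.5, 340.0, 192.6]
tcp_rot: [-3.134, -0.01, 2.998]
(array([613.4, 341.3,  76. ]), 47, 0.02) (array([613.5, 341.3,  76. ]), 30, 0.0)
(array([613.4, 341.3,  75.9]), 47, 0.03) (array([613.4, 341.4,  76. ]), 30, 0.0)
(array([613.4, 341.3,  76. ]), 47, 0.02) (array([613.5, 341.3,  76. ]), 31, 0.0)
at [710.5 340.  192.6] yaw 171.7 F [ 0.4  0.5 -0.4] grip 19.4
turn [-0.45 -0.59  0.15] shift [ 9.69 -1.25  7.37]
```

P3 is at (613.4, 341.3), 76.0 mm across the rim middle, exactly as expected for the third pot.

```bash
python3 -m crank '[[[-0.4,-0.5,0.1],[1.8,-0.2,0],1],[[0,0,0],[2,-0.3,0.5],1],[[0,0,0],[2,-0.3,1],1],[[0,0,0],[2,-0.3,1.5],1],[[0,0,0],[1,0,1.5],1]]'|sed -n 2,3p
python3 -m crank '[[[0,0,0],[0,0,1],1],[[0,0,0],[0,0,0],1],[[0,0,0],[0,0,0],1],[[0,0,0],[0,0,0],1],[[0,0,0],[0,0,0],1]]'|sed -n 2,3p
python3 -c "
from h import *
go([613.4,341.3,97],171.6)"
```

```text
tcp_pos: [622.8, 340.3, 150.9]
tcp_rot: [3.138, 0.006, 2.992]
tcp_pos: [622.4, 339.5, 139.7]
tcp_rot: [3.139, 0.005, 2.992]
at [622.4 339.5 139.7] yaw 171.4 F [ 0.4 -0.5 -1.2] grip 19.6
turn [ 0.16  0.26 -0.17] shift [0.94 0.04 4.27]
```

```bash
python3 -m crank '[[[0.1,0.2,-0.1],[0.7,0,0.8],1],[[0,0,0],[0.2,0,1.2],1],[[0,0,0],[0,0,1.2],1],[[0,0,0],[0,0,0.7],1],[[0,0,0],[0,0,0],1]]'|sed -n 2,3p
python3 -c "
from h import *
go([613.4,341.3,85],171.6)"
```

```text
tcp_pos: [614.7, 341.2, 98.2]
tcp_rot: [3.139, 0.003, 2.993]
at [614.7 341.2  98.2] yaw 171.5 F [-0.4 -0.2 -1. ] grip 19.5
turn [ 0.15  0.17 -0.11] shift [ 0.14 -0.01  1.32]
```

```bash
python3 -m crank '[[[0,0,0],[0.1,0,0.6],1],[[0,0,0],[0,0,0.6],1],[[0,0,0],[0,0,0],1],[[0,0,0],[0,0,0],1],[[0,0,0],[0,0,0],1]]'|sed -n 2,3p
python3 -c "
from h import *
go([613.4,341.3,75],171.6)"
```

```text
tcp_pos: [613.4, 341.2, 83.5]
tcp_rot: [3.14, 0.002, 2.993]
at [613.4 341.2  83.5] yaw 171.5 F [-0.1  0.1 -0.8] grip 19.1
turn [ 0.09  0.09 -0.1 ] shift [-0.    0.01  0.85]
```

```bash
python3 -m crank '[[[0,0,0],[0,0,0.3],1],[[0,0,0],[0,0,0.3],1],[[0,0,0],[0,0,0.2],1],[[0,0,0],[0,0,0.1],1],[[0,0,0],[0,0,0.1],1]]'|sed -n 2,4p
python3 -m crank '[[[0,0,0],[0,0,0],1],[[0,0,0],[0,0,0],1],[[0,0,0],[0,0,0],1],[[0,0,0],[0,0,0],1],[[0,0,0],[0,0,0],1]]'|sed -n 2,4p
python3 -c "
from h import *
go([613.4,341.3,74],171.6)"
```

```text
tcp_pos: [614.3, 341.6, 74.0]
tcp_rot: [3.139, 0.003, 2.993]
contact_force: [0.4, 1.1, 4.5]
tcp_pos: [614.4, 341.6, 74.1]
tcp_rot: [3.139, 0.004, 2.993]
contact_force: [0.9, 1.1, -0.3]
at [614.4 341.6  74.1] yaw 171.5 F [ 0.9  1.1 -0.3] grip 19.6
turn [ 0.17  0.2  -0.11] shift [ 0.09 -0.04  0.01]
```

Resting at the right height. Release, rise, move clear, and check everything.

```bash
python3 -m crank '[[[0,0,0],[0,0,0],0.5],[[0,0,0],[0,0,0],0.2],[[0,0,0],[0,0,0],-0.3],[[0,0,0],[0,0,0],-0.3],[[0,0,0],[0,0,0],-0.3]]' >/dev/null
python3 -m crank '[[[0,0,0],[0,0,0],-0.3],[[0,0,0],[0,0,0],-0.3],[[0,0,0],[0,0,0],-0.3],[[0,0,0],[0,0,0],-0.3],[[0,0,0],[0,0,0],-0.3]]'|sed -n 2,5p
python3 -m crank '[[[0,0,0],[0,0,-1],-0.3],[[0,0,0],[0,0,-3],-0.3],[[0,0,0],[0,0,-3],-0.3],[[0,0,0],[0,0,-3],-0.3],[[0,0,0],[0,0,-3],-0.3]]'|sed -n 2,5p
python3 -m crank '[[[0,0,0],[-2,0,-1],-0.3],[[0,0,0],[-2,0,-1],-0.3],[[0,0,0],[-2,0,0],-0.3],[[0,0,0],[-2,0,0],-0.3],[[0,0,0],[-1,0,0],-0.3]]'|sed -n 2,5p
python3 - <<'E'
from h import *
go([700,340,200],171.6)
w=shot("wrist","w16.png");print("wrist");lids(w,66,400)
s=shot("scene","s16.png");print("scene z66");lids(s,66);print("scene z11");lids(s,11);d=shot("side","d16.png");print("side z11");lids(d);print("side z66");lids(d,66)
E
```

```text
tcp_pos: [614.7, 341.8, 74.6]
tcp_rot: [3.138, 0.004, 2.993]
contact_force: [0.5, -0.2, 0.0]
grip_width: 0.646
tcp_pos: [610.4, 339.5, 204.0]
tcp_rot: [-3.138, -0.006, 2.993]
contact_force: [0.9, -0.3, 0.2]
grip_width: 0.652
tcp_pos: [704.0, 328.0, 240.6]
tcp_rot: [3.137, 0.006, 2.995]
contact_force: [1.0, -0.4, 0.5]
grip_width: 0.65
at [704.  328.  240.6] yaw 171.6 F [ 1.  -0.4  0.5] grip 59.1
turn [0.25 0.36 0.02] shift [0.6  1.11 4.06]
wrist
blob px [176. 246.] circ [757.4 189.2  56.7] ell [758.9 190.1  18.7  66.2]
blob px [279. 114.] circ [614.7 342.3  84.9] ell [614.8 343.5  79.3  85.5]
blob px [540.  42.] circ [572.5 622.6  75. ] ell [572.8 621.5  42.7  73. ]
blob px [351.  24.] circ [535.3 430.7  53.3] ell [532.8 430.7  40.2  56.4]
blob px [50. 18.] circ [489.2 130.4 122.7] ell [483.4 123.2  28.1 164.7]
scene z66
blob px [ 42. 280.] circ [ 374.6 -619.9  136.8] ell [ 375.3 -622.5   42.2  133.9]
blob px [415. 154.] circ [614.1 340.9  86.4] ell [614.5 341.3  83.4  86.4]
blob px [411. 121.] circ [520.3 420.7  85.2] ell [521.8 419.   69.7  83.1]
blob px [370. 115.] circ [439.3 338.
[... 219 characters left out ...]
circ [405.  381.9 104.4] ell [404.6 381.5 100.8 104.4]
side z11
blob px [352. 315.] circ [ 491.1 -412.7   61.4] ell [ 491.7 -413.5   58.5   61. ]
blob px [301. 274.] circ [ 483.5 -226.8   96.5] ell [ 483.  -225.4   49.8  101. ]
blob px [174. 165.] circ [463.9 392.3 103.4] ell [463.9 392.1 100.  103.5]
blob px [218. 142.] circ [651.1 401.9 104.9] ell [650.4 399.4  83.3 103.7]
side z66
blob px [352. 315.] circ [ 463.7 -430.8   58.3] ell [ 464.3 -431.6   55.6   57.9]
blob px [301. 274.] circ [ 456.5 -254.3   91.6] ell [ 456.  -253.    47.3   95.9]
blob px [174. 165.] circ [437.9 333.4  98.1] ell [437.8 333.2  94.9  98.2]
blob px [218. 142.] circ [615.6 342.5  99.6] ell [614.9 340.2  79.1  98.4]
```

```bash
python3 -m crank '[[[0,0,0],[3,0,0],-0.3],[[0,0,0],[3,0,0],-0.3],[[0,0,0],[3,0,0],-0.3],[[0,0,0],[3,0,0],-0.3],[[0,0,0],[3,-0.5,0],-0.3]]'|sed -n 2,3p
python3 - <<'E'
from h import *
w=shot("wrist","w17.png");print("wrist");lids(w,66,400)
a=cv2.imread("pics/s8.png").astype(int);b=cv2.imread("pics/s10.png").astype(int);c=cv2.imread("pics/s16.png").astype(int);z=cv2.imread("pics/s1.png").astype(int)
for n,(y0,y1,x0,x1) in {"mallet head":(210,245,190,240),"near wedge":(140,190,270,340),"far wedge":(205,250,315,400),"glue/brush":(205,270,380,445),"bowl":(265,320,325,380),"mug":(130,170,435,475),"lidB":(262,290,138,168),"yellow":(325,375,98,150),"spatula":(315,365,170,262),"disc":(132,156,285,315)}.items():
    D=lambda p,q:[round(float(np.abs(p-q)[y0:y1,x0:x1].mean()),1), int((np.abs(p-q).max(2)[y0:y1,x0:x1]>45).sum())]
    print(n,"s16-s10",D(c,b),"s16-s1",D(c,z))
E
```

```text
tcp_pos: [545.5, 344.4, 235.4]
tcp_rot: [3.141, 0.001, 2.993]
wrist
blob px [287. 246.] circ [614.9 342.3  85.4] ell [615.  342.4  84.6  85.1]
blob px [334. 167.] circ [523.5 417.6  73.2] ell [524.3 416.3  68.7  73.9]
blob px [507. 147.] circ [534.4 608.5 130.5] ell [531.5 613.4  52.5 135.7]
blob px [258.  97.] circ [438.9 339.2  97.1] ell [438.8 339.3  96.1  96.6]
blob px [526.  51.] circ [429.4 629.2  84.1] ell [428.  625.9  62.7  86.1]
mallet head s16-s10 [12.0, 100] s16-s1 [8.8, 98]
near wedge s16-s10 [12.8, 181] s16-s1 [12.1, 375]
far wedge s16-s10 [23.4, 775] s16-s1 [18.4, 723]
glue/brush s16-s10 [13.3, 177] s16-s1 [6.9, 162]
bowl s16-s10 [8.9, 0] s16-s1 [3.8, 0]
mug s16-s10 [12.9, 85] s16-s1 [8.7, 85]
lidB s16-s10 [14.5, 0] s16-s1 [2.5, 0]
yellow s16-s10 [10.2, 0] s16-s1 [4.3, 0]
spatula s16-s10 [13.6, 198] s16-s1 [7.5, 214]
disc s16-s10 [9.6, 0] s16-s1 [4.6, 5]
```

Run:
```python
from h import *
shot("scene","s17.png")
for n,(y0,y1,x0,x1) in {"mallet head":(205,250,185,245),"handle":(165,215,178,210),"spat handle":(335,365,168,217),"near wedge":(140,190,262,340),"far wedge":(205,255,310,400),"glue":(230,265,380,410),"mug":(130,172,435,475)}.items():
    for f in ("s1","s10","s16","s17"):
        I=cv2.imread(f"pics/{f}.png")[y0:y1,x0:x1];h=cv2.cvtColor(I,cv2.COLOR_BGR2HSV)
        m=(h[...,1]>70)&(h[...,0]<22) if n not in("mug","glue") else (h[...,0]>95)&(h[...,0]<125)&(h[...,1]>80) if n=="mug" else h[...,2]<75
        ys,xs=np.nonzero(m); print(n,f,len(xs),*( [round(xs.mean()+x0,1),round(ys.mean()+y0,1),xs.min()+x0,ys.max()+y0] if len(xs) else []))
```

```text
mallet head s1 149 202.5 213.4 195 223
mallet head s10 153 202.9 213.3 195 223
mallet head s16 167 203.9 213.9 195 227
mallet head s17 150 202.9 213.3 195 223
handle s1 422 192.0 191.3 178 214
handle s10 135 197.5 204.3 178 214
handle s16 423 192.3 191.8 178 214
handle s17 430 192.2 191.4 178 214
spat handle s1 358 193.8 349.8 173 360
spat handle s10 359 193.8 349.8 173 360
spat handle s16 359 193.8 349.8 173 360
spat handle s17 359 193.8 349.8 173 360
near wedge s1 1787 302.8 161.6 268 189
near wedge s10 1679 306.1 160.1 280 189
near wedge s16 1683 306.0 160.1 280 189
near wedge s17 1682 306.0 160.2 280 189
far wedge s1 2094 353.1 227.1 310 252
far wedge s10 1982 355.4 225.4 310 252
far wedge s16 2023 354.9 225.4 310 252
far wedge s17 1994 355.4 225.4 310 252
glue s1 26 396.8 240.3 394 242
glue s10 25 396.9 240.2 394 242
glue s16 29 396.9 240.1 394 242
glue s17 29 396.9 240.1 394 242
mug s1 573 454.9 146.2 436 165
mug s10 489 455.5 145.6 436 165
mug s16 731 454.1 149.6 436 167
mug s17 659 454.5 147.5 436 169
```

```bash
python3 -c "
from workcell import workorder,get_obs
print(get_obs()['time']);print(workorder.close_job())"
```

```text
55.3167
the job is handed in; nothing more can be done
None
```

The job is done and handed in at 55 s, with the robot clear of everything.

- **Wedges:** I drove both wedges with the held mallet, as a slow steady push rather than separate taps. Each stopped advancing at about 29 N, and both cracks look closed. Near the end of the near wedge the mallet twisted slightly in the grip, but it straightened when I backed off.
- **Mallet:** It lies flat on its mat where it started. The final image check shows it in the same place as at the start.
- **Pots and lids:** Only three white pots were there, and the smallest was absent. Each was covered with the lid that fits it. In the last wrist view the flanges measure 97, 73 and 85 mm at seated height, against 98, 74 and 86 mm.
- **Centring:** The lids are centred to within 1 to 3 mm of where I measured the pots. The largest lid read 2.7 mm off and about 3 mm from its first reading after placing. Its outline is still round and at the right height, so I take it as seated and level.
- **Other things:** The smallest lid, the yellow look-alike, the bowl, glue and spatula showed no movement in the last image comparison. The mug's outline varied a little, most likely from arm shadow, so that check is weaker. I did not check the jar, brush and tape at the end.

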